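# Tension and load the paint-bottle shaker

## Task

Get the paint-bottle shaker ready: lever up its blue cover with the blade of the palette knife (do not lift the closed cover with the fingers) and open it fully, swing the sprung tension wheel round with its yellow arm and lock it by dropping the red-headed pin fully into the red-ringed hole so that the arm is held back behind the pin, then shut the cover fully over it. Stand every loose paint bottle standing on the table upright in the shaker's blue rack, one to a cell, and leave the palette knife lying flat in the black tray. Leave the cup, jar, tape and bowl where they are.

Things in the scene. Friction and masses are not known exactly. Their poses are not given: they have to be found in the camera images.
- lock_hole (a point): lock hole: centre of its mouth (18 mm wide, 30 mm deep, mouth bevelled 3 mm, red ring) in the shaker's flat deck, 50 mm above the table. Shaker axes: z up, x away from the robot, y left (turned up to 0.15 rad). It is at (+12.5, +70.9) mm from wheel_axis, 72 mm away. From a point 30 mm in +y from wheel_axis the deck spans -115 to +185 mm in x, -155 to +155 mm in y; outside is table
- park_hole (a point): mouth of an equal hole (white ring) at the near left corner of the deck, outside the cover, where the pin stands at the start, 30 mm deep in it; shaker axes
- wheel_axis (a point): axis of the tension wheel, at deck height; shaker axes. The aluminium wheel lies level under the cover: radius 50 mm, 8 to 20 mm above the deck, hub to 26 mm; its yellow arm, 14 mm wide, runs radially out to 90 mm from the axis, 8 to 24 mm above the deck
- wheel (a joint): tension wheel's turn in rad, anticlockwise from above, 0 to 1.35. A spring returns it to 0 (arm then 0.436 rad anticlockwise of shaker +x); pushing the arm at 72 mm radius takes 1.3 N at 0, 3.2 N at 1.15. Locked, it reads 1.05 to 1.17 and the arm leans on the pin's anticlockwise side; so the upright pin itself can push the arm round, in an arc from its clockwise side, and be lowered once over the hole
- wheel_arm (a point): point in the middle of the yellow arm, 72 mm from the wheel's axis, 16 mm above the deck; it turns with the wheel
- pin_head (a point): locking pin, upright: centre of its red head, a 26 mm cube-like block 30 mm tall with sides along the pin's x and y axes. Below the head a steel shank of 14 mm diameter, 64 mm long. z along the pin, up. Head is 34 to 64 mm above the deck when the pin is fully in a hole
- pin_tip (a point): lower tip of the pin, 79 mm under the head's centre (30 mm below the deck when fully in)
- cover (a joint): opening angle of the blue cover in rad: 0 shut, 1.7 fully open (stop). It is a hood 200 x 200 mm, 78 mm high above its hinge line, walls 4 mm, open below, hinged along its right (shaker -y) side. Stiff hinge (0.22 N m): it stays where it is left; lifting the edge takes about 2 N
- cover_edge (a point): middle of the cover's free lower edge (the wall with the yellow stripe, on the cover's left, shaker +y side), which rises as it opens; shut, that wall ends 11 mm above the deck, leaving a gap for the blade. Moves on a 198 mm radius about the hinge line
- cover_hinge (a point): middle of the cover's hinge line, which runs along shaker x, 4 mm above the deck; shaker axes. The cover's outer top lies 78 mm from the hinge plane; shut, that is 82 mm above the deck
- knife_grip (a point): palette knife, lying: grip point at its centre of mass, in its wooden handle. Handle 100 mm long, 22 mm wide, 24 mm high; from this point it reaches 80 mm back and 20 mm forward; steel blade 110 mm long, 26 mm wide, 3 mm thick, at half the handle's height. x along the knife to the blade's tip, z up; this point is 12 mm above what the knife lies on
- knife_tip (a point): tip of the palette knife's blade, 130 mm ahead of the grip point
- tray_in (a point): centre of the inner floor (4 mm above the table) of the black tool tray, 130 x 260 mm outside, walls 4 mm thick and 18 mm high; x across, y along it
- rack (a point): centre of the floor (55 mm above the table) of the blue rack on the shaker, behind the cover: four cells in a row, centred at shaker y = -102, -34, +34 and +102 mm from here, each about 64 x 64 mm inside with walls 4 mm thick rising 29 mm above the floor; shaker axes
- paint1_mid (a point): paint bottle (red), standing, or absent: its centre, 42.5 mm above its base. Body 50 mm in diameter to 48 mm high, black cap 30 mm in diameter from 55 to 85 mm high; z up
- paint2_mid (a point): paint bottle (yellow), standing, or absent: its centre, 42.5 mm above its base. Body 50 mm in diameter to 48 mm high, black cap 30 mm in diameter from 55 to 85 mm high; z up
- paint3_mid (a point): paint bottle (green), standing, or absent: its centre, 42.5 mm above its base. Body 50 mm in diameter to 48 mm high, black cap 30 mm in diameter from 55 to 85 mm high; z up
- paint4_mid (a point): paint bottle (pink), standing, or absent: its centre, 42.5 mm above its base. Body 50 mm in diameter to 48 mm high, black cap 30 mm in diameter from 55 to 85 mm high; z up
- water_cup_rim (a point): clear plastic water cup, empty, 72 mm wide, 100 mm tall, left of the bottles; point: centre of its mouth (leave alone)
- glue_jar: small jar with orange cap, 60 mm wide, 65 mm tall, between shaker and bottles; origin at the centre of its underside (leave alone)
- tape_roll: roll of green tape lying flat, 90 mm across, 20 mm high; origin at the centre of its underside (leave alone)
- bead_bowl_rim (a point): white ceramic bowl, 100 mm wide, 45 mm tall; point: centre of its mouth (leave alone)
Things that resemble listed ones, but are neither listed nor needed, are in the scene too. Leave any turquoise look-alike of the part that bears pin_head alone.

How it is judged:
By the outcome, as a careful person would: the job done as asked, in the order asked, and still so for the second after the job is handed in, with the robot touching nothing.
Of paint1, paint2, paint3, paint4 only 2 to 4 are there at a start; the rules pass over those that are not, and their reading is None.
At some moment in a run one of paint1, paint2, paint3, paint4, knife may be knocked a few centimetres aside while the robot is not near it.
It also fails if it takes over 210 s, if anything falls off the work surface, if the arm or the gripper's body presses on something with over 40 N, if the wrist force passes 120 N, or if a joint passes its speed limit or range.

## Robot

A 6-joint arm with a two-finger parallel gripper is mounted at the origin on the work surface. World frame = base frame: x ahead of the robot, y to its left, z up, the work surface at z = 0. Lengths are in m, angles in degrees, forces in N, time in s.
With the tool pointing down it reaches from about 0.325 to 1 m from the base axis. Payload 5.1 kg.
Tool frame: the origin (TCP) lies midway between the tips of the shut fingers; the grasp point (between the pads) lies 19 mm behind it; z points along the fingers, y is the line along which they close (so a half turn about z gives the same grasp; the last joint's range is limited). The gripper opens to 85 mm and grips with 20 to 120 N. Pads are 22 mm wide; open, the fingers measure 114 mm over their backs; the gripper's body (76 mm by 85 mm) begins 54 mm behind the grasp point. The pads swing forward as they close: fully open they stand 13 mm farther back than shut.
Start: joints at [66.486, 7.093, 94.555, -0, 78.352, -4.733], TCP at [0.209, 0.615, 0.231] pointing down, gripper open.
Joint ranges: [-149.61, 149.61], [-58.7, 133.49], [1.44, 155.28], [-77.14, 257.14], [18.33, 153.61], [-166.67, 166.67]. Speed limits (degrees/s): [147.25, 147.25, 180, 180, 180, 180].

## Interface

Orientations are given as a 3x3 rotation matrix whose columns are the frame's x, y, z axes.
In Python, from cell import robot gives the robot as it stands.
- The arm moves only by the shell command python3 -m pendant 'ROWS'. ROWS is JSON, a list of rows, each a list of 7 numbers: the shift along the world's x, y, z as a fraction of full scale, then the turn, a rotation vector about the world's x, y, z as a fraction of full scale, then the closure, from -1 (fully open) to 1 (shut). A call has 1 to 12 rows; each row shifts and turns the commanded pose from where the row before left it; what a row does not reach is not made up. Full scale, the value 1, is 2 cm for a shift and 0.12 rad for a turn. A row lasts 1/10 s, in which the tool goes at most 50 mm and 8.59 degrees, less where a joint would pass 70% of its speed; a pose out of reach is approached as far as the arm can. A call with a number of a shift or a turn outside -1 to 1 is refused whole. A call with a gripper value outside its range is refused whole. The fingers move at their own pace and stop on an object; the grip force is fixed at half the most. Time passes only in rows, so rows that do not move let the fingers close. It gives the time, the measured TCP pose, the force, the opening and the grip force at its end, in the units of the state.
- robot.sense(): the state, without advancing time (a new reading comes with each control period).
- robot.grab_frame(name): name is "scene" or "top"; returns a dict with "frame" (400x640x3 uint8, blue, green, red), "fx", "fy", "cx", "cy" (pixels), "camera_from_world" (4x4, takes a point from world to camera coordinates). Camera axes: x right, y down, z forward; pixel columns grow to the right and rows downward; lengths in m; the calibration is good to about 2 mm. A picture is of the moment at which its call begins. There is no depth.
- robot.job_done(): hands the job in; it is judged then, once.
The state is a dict: "clock": time; "joint_positions": joint angles; "dq": joint speeds; "tau": joint torques, N m; "ee_pos": TCP position; "orientation": TCP orientation; "contact_force": force on the tool from outside, world axes, zero at the start; "wrist_torque": the same for the moment, N m; "width": opening from 0.0 (shut) to 1.0 (fully open); "finger_force": force on a finger pad.
Only numpy, scipy, OpenCV 4.12 (cv2) and the standard library are available. Lean on these libraries where they do the work, as an engineer would, in place of code of your own. Each camera call takes 0.05 s, during which the arm holds its last target. There are 200 camera calls.

## Working session

There is one attempt and no reset: what is moved stays moved. The work goes in short steps, Python scripts to look and compute and a shell command to move; the robot and the scene stay as the last step left them, time stands still between calls to the robot, and variables do not carry over. Pictures are saved under pics/ and viewed, at most 14 in all, crops included, and the job is handed in when it is done.

```bash
mkdir -p pics; ls; python3 - <<'E'
from cell import robot
import cv2
for n in("scene","top"):
    f=robot.grab_frame(n); cv2.imwrite(f"pics/{n}0.png",f["frame"]); print(n,f["fx"],f["cx"],f["cy"],f["camera_from_world"])
s=robot.sense(); print(s)
E
```

```text
pics
scene 465.9862693671058 316.616216613383 199.78690887336762 [[ 0.57429627  0.81857178  0.01113686 -0.23829848]
 [ 0.61634322 -0.42338251 -0.66397913 -0.24325517]
 [-0.53879943  0.38818487 -0.74766817  1.61358348]
 [ 0.          0.          0.          1.        ]]
top 438.2335693799566 320.4665180172721 199.20708186288962 [[-0.00753643 -0.99955795  0.02875962 -0.04703951]
 [-0.98977242  0.00335926 -0.1426158   0.4685445 ]
 [ 0.14245614 -0.02954029 -0.98936021  1.22112371]
 [ 0.          0.          0.          1.        ]]
{'clock': 0.1, 'joint_positions': array([ 6.64860537e+01,  7.13272686e+00,  9.46291064e+01, -1.92726038e-03,
        7.83549837e+01, -4.73415540e+00]), 'dq': array([-0.0511912 , -0.02912206, -0.05767582,  0.047977  , -0.05066507,
       -0.04678253]), 'tau': array([ 6.83515609e-04, -4.24933040e+01, -3.66653001e+01,  2.94303589e-06,
        3.91816080e-03, -2.13815078e-06]), 'ee_pos': array([0.20907238, 0.61483609, 0.23011306]), 'orientation': array([[-9.46765013e-01,  3.21924520e-01, -7.83230649e-04],
       [ 3.21925445e-01,  9.46763151e-01, -1.88268270e-03],
       [ 1.35452193e-04, -2.03459999e-03, -9.99997921e-01]]), 'contact_force': array([-0.05174471, -0.18616817,  0.59978019]), 'wrist_torque': array([-0.03547498, -0.06286128, -0.02386393]), 'finger_force': 0.0, 'width': 0.9995459851260018}
```

View pics/scene0.png

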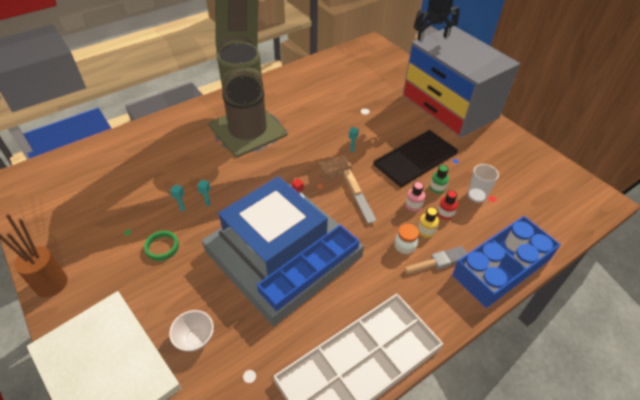

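View pics/top0.png

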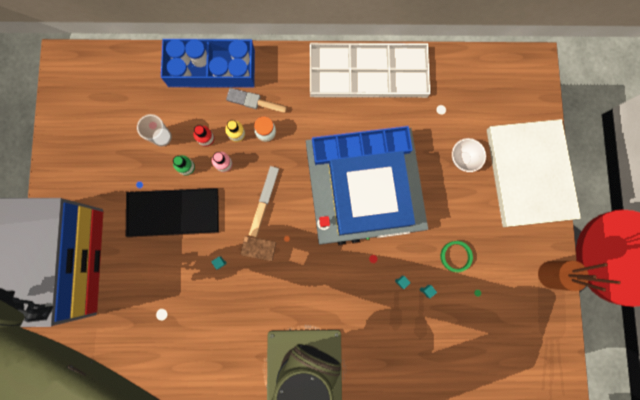

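The top view shows the shaker at about (370,185), the red pin head at (324,222), and the knife from handle end (251,236) to tip (275,168). The tray is at (172,212). Four bottles are there: red (202,133), yellow (235,129), green (181,163) and pink (221,160). The knife at (257,100) has a short wide blade, so it's the look-alike.

```bash
cat > h.py <<'E'
import numpy as np, cv2
from cell import robot
np.set_printoptions(precision=4,suppress=True)
class View:
    def __init__(s,n,save=None):
        f=robot.grab_frame(n); s.im=f["frame"]; s.f=f
        s.T=np.array(f["camera_from_world"]); s.R=s.T[:3,:3]; s.c=-s.R.T@s.T[:3,3]
        s.hsv=cv2.cvtColor(s.im,cv2.COLOR_BGR2HSV)
        if save: cv2.imwrite("pics/"+save,s.im)
    def ray(s,p):
        d=s.R.T@np.array([(p[0]-s.f["cx"])/s.f["fx"],(p[1]-s.f["cy"])/s.f["fy"],1.]); return d/np.linalg.norm(d)
    def plane(s,p,z):
        d=s.ray(p); return s.c+d*(z-s.c[2])/d[2]
    def pix(s,w):
        q=s.R@np.array(w)+s.T[:3,3]; return np.array([q[0]/q[2]*s.f["fx"]+s.f["cx"],q[1]/q[2]*s.f["fy"]+s.f["cy"]])
    def blobs(s,lo,hi,roi=None,amin=15):
        m=cv2.inRange(s.hsv,np.array(lo),np.array(hi))
        if roi: k=np.zeros_like(m); x0,y0,x1,y1=roi; k[y0:y1,x0:x1]=255; m&=k
        n,l,st,ce=cv2.connectedComponentsWithStats(m)
        r=[(st[i,4],ce[i],cv2.minAreaRect(np.argwhere(l==i)[:,::-1].astype(np.float32)),st[i,:4]) for i in range(1,n) if st[i,4]>=amin]
        return sorted(r,key=lambda t:-t[0])
def tri(v1,p1,v2,p2):
    a,b=v1.ray(p1),v2.ray(p2); A=np.stack([a,-b],1); t=np.linalg.lstsq(A,v2.c-v1.c,rcond=None)[0]
    P,Q=v1.c+a*t[0],v2.c+b*t[1]; return (P+Q)/2,np.linalg.norm(P-Q)
def crop(im,x0,y0,x1,y1,k,name): cv2.imwrite("pics/"+name,cv2.resize(im[y0:y1,x0:x1],None,fx=k,fy=k,interpolation=cv2.INTER_CUBIC))
E
python3 - <<'E'
from h import *
t=View("top");s=View("scene")
def show(n,v,lo,hi,roi=None,z=0,k=3,amin=15):
    for a,c,r,b in v.blobs(lo,hi,roi,amin)[:k]: print(n,a,c,v.plane(c,z)[:2],"box",[v.plane(p,z)[:2].round(3).tolist() for p in cv2.boxPoints(r)])
show("label",t,(0,0,170),(180,60,255),(335,160,410,225),.132,1)
show("blue",t,(105,120,60),(125,255,255),(300,120,430,250),.132,2)
show("pin",t,(170,150,80),(180,255,255),(310,210,340,235),.114);show("pin",t,(0,150,80),(6,255,255),(310,210,340,235),.114)
show("tray",t,(0,0,0),(180,255,35),(115,180,230,245),.018,1)
show("blade",t,(0,0,100),(180,60,255),(240,155,290,215),.012)
for n,h,b,bs in(("red",(170,180),(190,115,215,150),(435,185,465,220)),("yel",(22,35),(223,115,247,145),(415,200,445,240)),("grn",(50,80),(168,150,198,180),(428,160,455,195)),("pink",(160,178),(208,148,236,178),(400,175,430,212))):
    q=[v.blobs((h[0],70,70),(h[1],255,255),r) for v,r in((t,b),(s,bs))]
    k=[v.blobs((0,0,0),(180,255,60),r,6) for v,r in((t,b),(s,bs))]
    print(n,[ (i[0][0],i[0][1]) if i else None for i in q+k])
    if k[0]: print("  cap top plane .075",t.plane(k[0][0][1],.075)[:2])
    if k[0] and k[1]: print("  cap tri",tri(t,k[0][0][1],s,k[1][0][1]))
crop(t.im,225,110,440,260,3.6,"crop1.png")
E
```

```text
label 2120 [371.7816 191.5325] [ 0.4743 -0.1831] box [[0.528, -0.115], [0.546, -0.238], [0.422, -0.252], [0.405, -0.13]]
blue 5840 [366.9678 172.8717] [ 0.5248 -0.1715] box [[0.621, -0.023], [0.657, -0.289], [0.388, -0.313], [0.357, -0.055]]
pin 88 [324.2045 221.25  ] [ 0.3975 -0.0567] box [[0.409, -0.046], [0.409, -0.07], [0.385, -0.069], [0.385, -0.045]]
tray 3922 [171.6527 212.0107] [0.435  0.3763] box [[0.493, 0.513], [0.503, 0.25], [0.377, 0.242], [0.368, 0.501]]
blade 326 [268.5736 184.6595] [0.5149 0.101 ] box [[0.468, 0.129], [0.571, 0.097], [0.563, 0.073], [0.46, 0.104]]
red [None, None, (np.int32(24), array([202.8333, 133.6667])), (np.int32(34), array([449.4412, 200.    ]))]
  cap top plane .075 [0.6496 0.2808]
  cap tri (array([0.6569, 0.2878, 0.0579]), np.float64(0.00666063475729138))
yel [(np.int32(156), array([232.7692, 129.7308])), (np.int32(37), array([431.6216, 210.6757])), (np.int32(17), array([234.7059, 129.4118])), (np.int32(28), array([429.6071, 217.6429]))]
  cap top plane .075 [0.662 0.192]
  cap tri (array([0.6704, 0.198 , 0.0545]), np.float64(0.006049348136555215))
grn [(np.int32(202), array([181.7574, 163.7772])), (np.int32(114), array([439.7018, 179.4737])), (np.int32(33), array([182.6364, 163.1212])), (np.int32(90), array([433.2333, 163.    ]))]
  cap top plane .075 [0.565  0.3339]
  cap tri (array([0.555 , 0.321 , 0.1072]), np.float64(0.008475811797810786))
pink [(np.int32(132), array([220.3712, 159.7197])), None, (np.int32(13), array([222.    , 160.3077])), (np.int32(126), array([406.4127, 178.5635]))]
  cap top plane .075 [0.5729 0.2254]
  cap tri (array([0.5607, 0.213 , 0.1103]), np.float64(0.012958663958222797))
```

View pics/crop1.png

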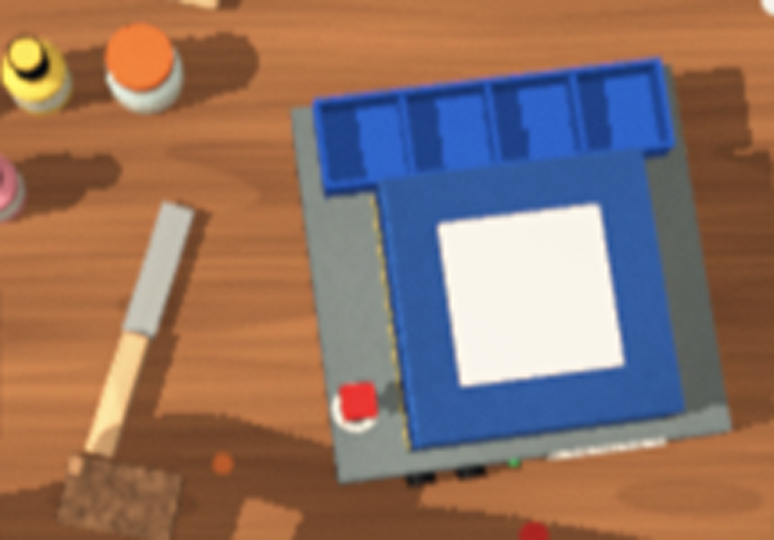

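The crop shows the deck corners at about (340,480) near left, (732,430) near right and (293,107) far left. The cover's yellow-striped wall is at x≈375–408, and the pin head at (358,402) stands on the white ring. I'll work out the shaker frame from these.

```bash
python3 - <<'E'
from h import *
t=View("top")
P=lambda x,y,z:t.plane((225+x/3.6,110+y/3.6),z)[:2]
nl,nr,fl=P(340,481,.05),P(733,430,.05),P(293,107,.05); print(nl,nr,fl,np.linalg.norm(nl-nr),np.linalg.norm(nl-fl))
d1=nl-nr;d2=fl-nl; print("yaw",np.arctan2(-d1[0],d1[1]),np.arctan2(d2[1],d2[0]))
yw=.5*(np.arctan2(-d1[0],d1[1])+np.arctan2(d2[1],d2[0])); R=np.array([[np.cos(yw),-np.sin(yw)],[np.sin(yw),np.cos(yw)]])
c=(nr+fl)/2; W=c-R@[.035,.03]; print("yaw",yw,"deck c",c,"wheel",W,"lock",W+R@[.0125,.0709])
L=np.array([.4743,-.1831]); print("label in wheel frame",R.T@(L-W),"pin",R.T@(np.array([.3975,-.0567])-W))
rk=[P(*p,.084) for p in((315,102),(660,60),(672,152),(326,195))]; print("rack",np.mean(rk,0),R.T@(np.mean(rk,0)-W),[R.T@(q-W) for q in rk])
for a,ce,r,b in t.blobs((18,90,80),(35,255,255),(320,150,350,245),5)[:2]: print("stripe",a,ce,R.T@(t.plane(ce,.065)[:2]-W))
print("handle",[(a,ce,t.plane(ce,.02)[:2]) for a,ce,r,b in t.blobs((10,60,190),(30,150,255),(235,195,275,242),20)[:2]])
E
```

```text
[ 0.341  -0.0453] [ 0.3788 -0.3536] [ 0.6394 -0.0099] 0.31061300691286003 0.3004903435969491
yaw 0.12212821218650487 0.11838616700388292
yaw 0.1202571895951939 deck c [ 0.5091 -0.1817] wheel [ 0.4779 -0.2157] lock [ 0.4818 -0.1438]
label in wheel frame [0.0003 0.0328] pin [-0.0608  0.1675]
rack [ 0.6137 -0.1667] [0.1407 0.0324] [array([0.1773, 0.1686]), array([ 0.1787, -0.1053]), array([ 0.1041, -0.103 ]), array([0.1028, 0.1694])]
handle [(np.int32(279), array([256.5591, 218.3548]), array([0.4155, 0.1337]))]
```

```bash
python3 -m pendant '[[1,-1,0,0,0,0,-1],[1,-1,0,0,0,0,-1],[1,-1,0,0,0,0,-1],[1,-1,0,0,0,0,-1],[1,-1,0,0,0,0,-1],[1,-1,0,0,0,0,-1],[1,-1,0,0,0,0,-1],[1,-1,0,0,0,0,-1],[1,-1,0,0,0,0,-1],[1,-1,0,0,0,0,-1],[1,-1,0,0,0,0.22,-1],[0.7,-1,0,0,0,0,-1]]'
```

```text
clock: 1.45
ee_pos: [0.4443, 0.3743, 0.2312]
orientation: [[-0.955, 0.297, 0.0], [0.297, 0.955, -0.0], [-0.0, -0.0, -1.0]]
contact_force: [-0.4, 0.5, 0.9]
width: 1.002
finger_force: 0.0
```

Deck size checks out (310.6 × 300.5 mm), and so does the knife: handle centre predicted (0.414, 0.1325), measured (0.4155, 0.1337). Going for the grasp.

```bash
python3 -m pendant '[[0,-1,0,0,0,0,-0.2],[0,-1,0,0,0,0,-0.2],[0,-1,0,0,0,0,-0.2],[0,-1,0,0,0,0,-0.2],[0,-1,0,0,0,0,-0.2],[0,-1,0,0,0,0,-0.2],[0,-1,-0.5,0,0,0,-0.2],[0,-1,-1,0,0,0,-0.2],[0,-1,-1,0,0,0,-0.2],[0,-1,-1,0,0,0,-0.2],[0,-1,-1,0,0,0,-0.2],[0,-1,-1,0,0,0,-0.2]]'; python3 -m pendant '[[0,-0.5,-1,0,0,0,-0.2],[0,0,-1,0,0,0,-0.2],[0,0,-1,0,0,0,-0.2],[0,0,-1,0,0,0,-0.2],[0,0,-0.8,0,0,0,-0.2],[0,0,-0.5,0,0,0,-0.2],[0,0,-0.35,0,0,0,-0.2],[0,0,-0.2,0,0,0,-0.2]]'
```

```text
clock: 2.65
ee_pos: [0.4424, 0.1347, 0.1206]
orientation: [[-0.955, 0.296, 0.0], [0.296, 0.955, 0.0], [-0.0, 0.0, -1.0]]
contact_force: [0.8, -0.3, -0.5]
width: 0.602
finger_force: 0.0
clock: 3.45
ee_pos: [0.4431, 0.1254, 0.0041]
orientation: [[-0.955, 0.297, -0.0], [0.297, 0.955, 0.0], [0.0, 0.0, -1.0]]
contact_force: [0.1, 0.5, -0.2]
width: 0.598
finger_force: 0.0
```

```bash
python3 -c "
from h import *
v=View('scene'); crop(v.im,260,90,460,240,4,'k1.png')"
```

```text
(no output)
```

View pics/k1.png

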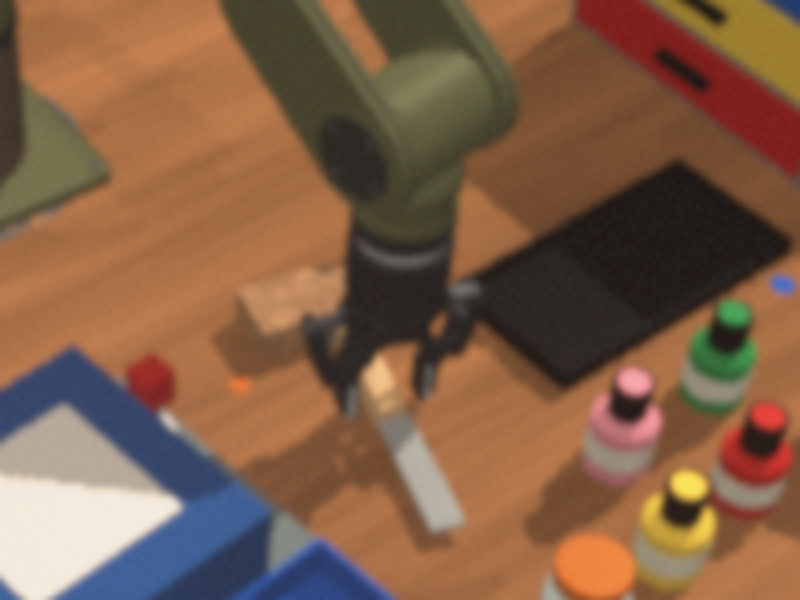

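The fingers straddle the wooden handle, with grip at crop (380,380) and blade tip at (445,525). Closing, lifting and turning the knife towards the shaker.

```bash
python3 -m pendant '[[0,0,0,0,0,0,1],[0,0,0,0,0,0,1],[0,0,0,0,0,0,1],[0,0,0,0,0,0,1],[0,0,0,0,0,0,1],[0,0,0.5,0,0,0,1],[0,0,1,0,0,0,1],[0,0,1,0,0,0,1],[0,0,1,0,0,0,1],[0,0,0.7,0,0,0,1],[0,0,0.6,0,0,-0.57,1]]'; python3 -m pendant '[[0,0,0,0,0,-1,1],[0,0,0,0,0,-1,1],[0,0,0,0,0,-1,1],[0,0,0,0,0,-1,1],[0,0,0,0,0,-1,1],[0,0,0,0,0,-1,1],[0,0,0,0,0,-1,1],[0,0,0,0,0,-1,1],[0,-1,0,0,0,-1,1],[0,-1,0,0,0,0,1],[0,-0.9,0,0,0,0,1],[0,0,0,0,0,0,1]]'; python3 - <<'E'
from h import *
v=View('scene'); crop(v.im,250,90,450,240,4,'k2.png'); t=View('top')
for a,ce,r,b in t.blobs((0,0,90),(180,60,255),(270,170,330,240))[:3]: print(a,ce,[t.plane(p,.105)[:2] for p in cv2.boxPoints(r)])
cv2.imwrite('pics/k2t.png',cv2.resize(t.im[140:260,230:390],None,fx=4,fy=4))
print(robot.sense()['ee_pos'])
E
```

```text
clock: 4.6
ee_pos: [0.4432, 0.1253, 0.1013]
orientation: [[-0.932, 0.363, 0.0], [0.363, 0.932, 0.0], [-0.0, 0.0, -1.0]]
contact_force: [1.1, 1.3, -1.0]
width: 0.241
finger_force: 60.8
clock: 5.8
ee_pos: [0.4428, 0.0661, 0.1001]
orientation: [[-0.118, 0.993, -0.001], [0.993, 0.118, -0.0], [-0.0, -0.001, -1.0]]
contact_force: [-0.3, 0.1, -0.5]
width: 0.24
finger_force: 60.8
1114 [319.1346 199.2675] [array([0.5387, 0.0131]), array([ 0.5386, -0.0714]), array([ 0.3508, -0.0695]), array([0.3512, 0.0132])]
28 [277.7143 219.6786] [array([0.4119, 0.0763]), array([0.4138, 0.0646]), array([0.3942, 0.0612]), array([0.3923, 0.0729])]
[0.443  0.0674 0.1002]
```

View pics/k2.png

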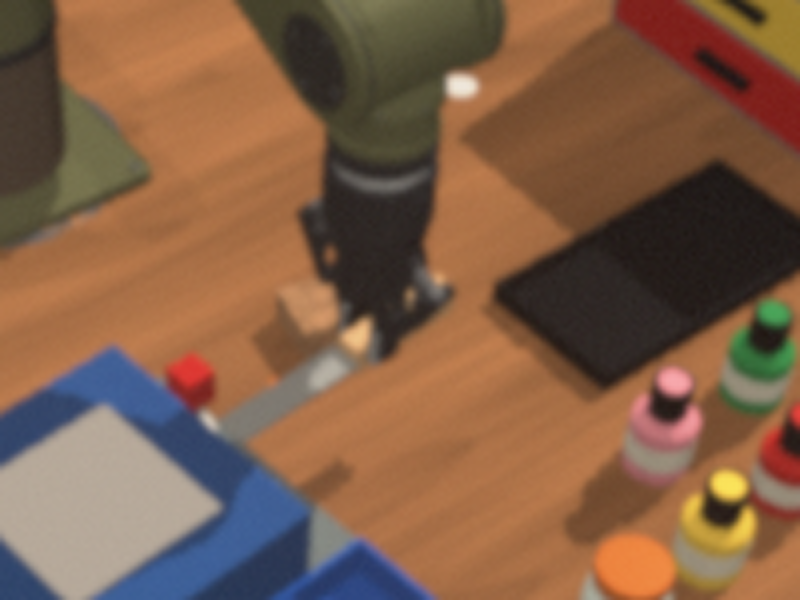

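The knife is held level, pointing at the cover, with its tip near crop (220,430). I'll check its height by projecting the predicted tip.

```bash
python3 - <<'E'
from h import *
v=View('scene')
d=np.array([.120,-.993]);n=np.array([.993,.12]);g=np.array([.443,.0674])
for z in(.098,.108,.118):
    print(z,[((v.pix([*(g+d*a+n*w),z])-[250,90])*4).round() for a,w in((.13,.013),(.13,-.013),(.04,.013),(.04,-.013))])
m=cv2.imread('pics/k2t.png'); v2=View('top')
print([((v2.pix([*(g+d*a),.108]))).round(1) for a in(.02,.13)])
crop(v2.im,270,180,340,240,11,'k3.png')
crop(v.im,290,165,350,210,13,'k4.png')
print(v.pix([*(g+d*.13),.108]))
E
```

```text
0.098 [array([243., 451.]), array([218., 429.]), array([340., 387.]), array([315., 366.])]
0.108 [array([243., 441.]), array([218., 419.]), array([340., 377.]), array([315., 357.])]
0.118 [array([243., 431.]), array([218., 409.]), array([341., 367.]), array([315., 347.])]
[array([285.1, 203.8]), array([325.8, 198.8])]
[307.6713 197.5004]
```

View pics/k4.png

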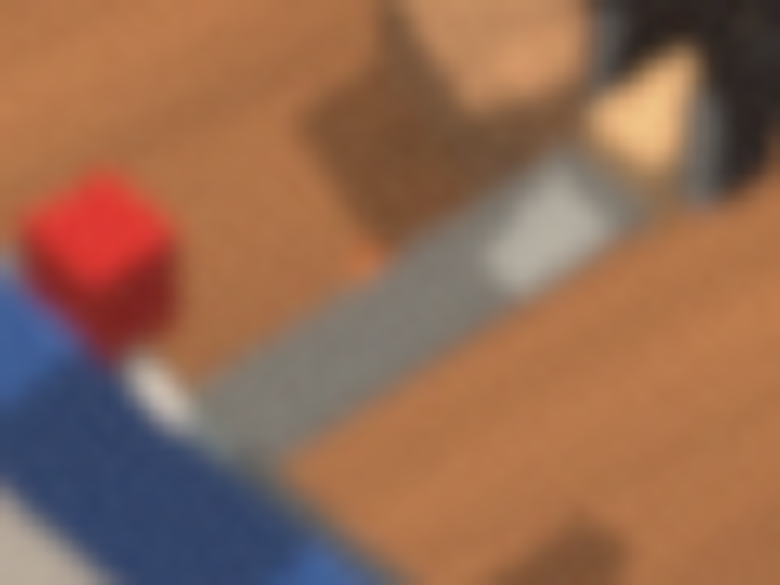

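The tip matches the prediction within about 2 mm. Descending and inserting the blade.

```bash
python3 -m pendant '[[0,0,-1,0,0,0,1],[0,0,-1,0,0,0,1],[0,0,-0.4,0,0,0,1],[0,0,-0.23,0,0,0,1],[0,0,0,0,0,0,1]]'; python3 -m pendant '[[0.05,-0.4,0,0,0,0,1],[0.05,-0.4,0,0,0,0,1],[0.05,-0.4,0,0,0,0,1],[0.05,-0.4,0,0,0,0,1],[0.05,-0.4,0,0,0,0,1],[0.05,-0.4,0,0,0,0,1],[0.05,-0.4,0,0,0,0,1],[0.05,-0.4,0,0,0,0,1],[0,0,0,0,0,0,1]]'; python3 - <<'E'
from h import *
v=View('scene'); crop(v.im,220,110,420,260,4,'k5.png')
E
```

```text
clock: 6.5
ee_pos: [0.4431, 0.0677, 0.0475]
orientation: [[-0.121, 0.993, -0.001], [0.993, 0.121, -0.0], [0.0, -0.001, -1.0]]
contact_force: [0.6, 0.4, -1.0]
width: 0.243
finger_force: 60.8
clock: 7.4
ee_pos: [0.4515, 0.0025, 0.0477]
orientation: [[-0.119, 0.993, 0.0], [0.993, 0.119, -0.0], [-0.0, 0.0, -1.0]]
contact_force: [-0.4, -1.0, -1.0]
width: 0.244
finger_force: 60.8
```

View pics/k5.png

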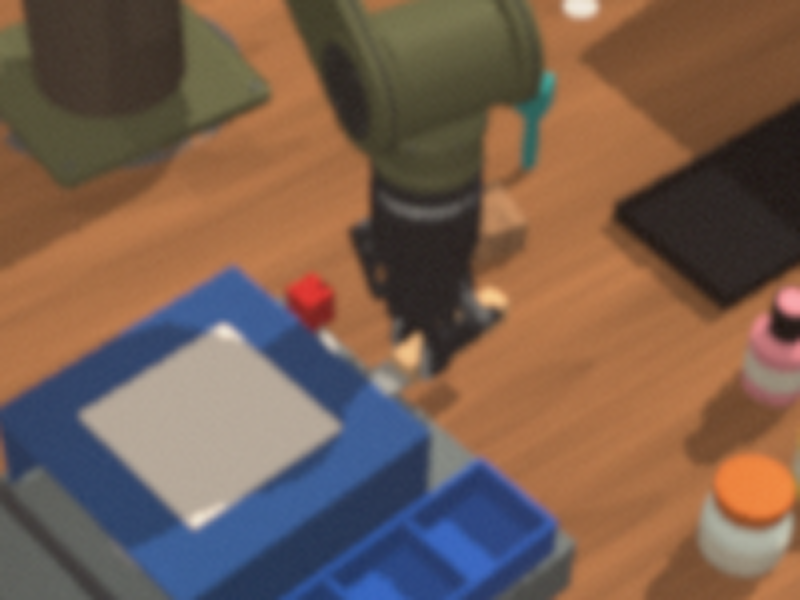

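The blade is under the wall with no resistance. Lifting along the edge's arc.

```bash
python3 -m pendant '[[0.01,-0.09,0.7,0,0,0,1],[0.01,-0.09,0.7,0,0,0,1],[0.01,-0.09,0.7,0,0,0,1],[0.01,-0.09,0.7,0,0,0,1]]';python3 -m pendant '[[0.04,-0.32,0.67,0,0,0,1],[0.04,-0.32,0.67,0,0,0,1],[0.04,-0.32,0.67,0,0,0,1],[0.04,-0.32,0.67,0,0,0,1]]'; python3 - <<'E'
from h import *
v=View('scene'); crop(v.im,200,60,400,210,4,'k6.png')
E
```

```text
clock: 7.85
ee_pos: [0.4521, -0.004, 0.1048]
orientation: [[-0.121, 0.993, 0.0], [0.993, 0.121, -0.0], [-0.0, 0.0, -1.0]]
contact_force: [0.2, -2.0, -2.5]
width: 0.246
finger_force: 60.5
clock: 8.25
ee_pos: [0.4554, -0.0304, 0.1584]
orientation: [[-0.121, 0.993, 0.0], [0.993, 0.121, -0.001], [-0.001, 0.0, -1.0]]
contact_force: [0.8, -1.6, -3.3]
width: 0.236
finger_force: 60.4
```

View pics/k6.png

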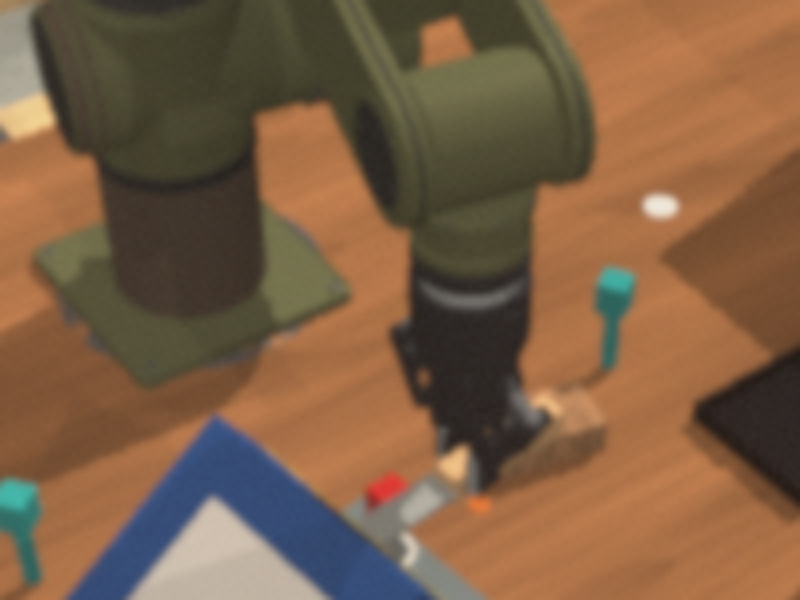

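Cover rising on the blade at crop (420,500). Continuing the arc, then pushing it over to the stop.

```bash
python3 -m pendant '[[0.06,-0.5,0.54,0,0,0,1],[0.06,-0.5,0.54,0,0,0,1],[0.06,-0.5,0.54,0,0,0,1],[0.06,-0.5,0.54,0,0,0,1],[0.08,-0.63,0.37,0,0,0,1],[0.08,-0.63,0.37,0,0,0,1],[0.08,-0.63,0.37,0,0,0,1],[0.08,-0.63,0.37,0,0,0,1]]';python3 -m pendant '[[0.09,-0.7,0,0,0,0,1],[0.09,-0.7,-0.2,0,0,0,1],[0.09,-0.7,-0.2,0,0,0,1],[0.09,-0.7,-0.2,0,0,0,1],[0.09,-0.7,-0.2,0,0,0,1],[0.09,-0.7,0,0,0,0,1],[0.09,-0.7,0,0,0,0,1]]'; python3 - <<'E'
from h import *
v=View('scene'); crop(v.im,160,60,360,210,4,'k7.png')
E
```

```text
clock: 9.1
ee_pos: [0.4664, -0.1209, 0.2301]
orientation: [[-0.121, 0.993, -0.001], [0.993, 0.121, 0.0], [0.0, -0.001, -1.0]]
contact_force: [1.1, -1.6, -6.9]
width: 0.238
finger_force: 60.1
clock: 9.8
ee_pos: [0.4789, -0.2187, 0.2134]
orientation: [[-0.121, 0.993, -0.001], [0.993, 0.121, 0.001], [0.001, -0.001, -1.0]]
contact_force: [-0.1, 1.9, -1.3]
width: 0.242
finger_force: 60.6
```

View pics/k7.png

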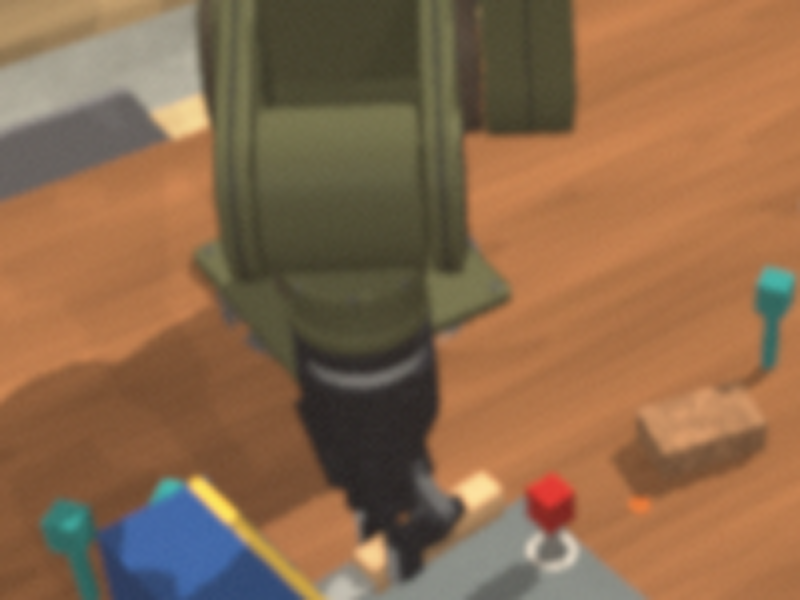

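The cover is near vertical with the blade tip pressing on the inner roof (1.9 N). I'll push on in small steps to the stop.

```bash
python3 -m pendant '[[0.05,-0.4,0,0,0,0,1],[0.05,-0.4,0,0,0,0,1],[0.05,-0.4,0,0,0,0,1]]';python3 -m pendant '[[0.03,-0.25,0,0,0,0,1],[0,0,0,0,0,0,1]]'; python3 -m pendant '[[0.03,-0.25,0,0,0,0,1],[0,0,0,0,0,0,1]]'
```

```text
clock: 10.15
ee_pos: [0.4823, -0.2423, 0.2143]
orientation: [[-0.121, 0.993, 0.0], [0.993, 0.121, -0.0], [-0.0, 0.0, -1.0]]
contact_force: [0.0, 0.3, -1.7]
width: 0.24
finger_force: 60.7
clock: 10.35
ee_pos: [0.4828, -0.2473, 0.2143]
orientation: [[-0.12, 0.993, 0.0], [0.993, 0.12, -0.0], [-0.0, 0.0, -1.0]]
contact_force: [-0.4, -0.0, -1.6]
width: 0.241
finger_force: 60.8
clock: 10.55
ee_pos: [0.4829, -0.2477, 0.2138]
orientation: [[-0.121, 0.993, -0.002], [0.993, 0.121, 0.01], [0.01, -0.001, -1.0]]
contact_force: [-2.4, 16.1, 3.2]
width: 0.24
finger_force: 61.3
```

16 N at the stop, so the cover is fully open. Retreating and carrying the knife to the tray.

```bash
python3 -m pendant '[[-0.12,1,0,0,0,0,1],[-0.12,1,0,0,0,0,1],[-0.12,1,0,0,0,0,1],[-0.12,1,0,0,0,0,1],[-0.12,1,0,0,0,0,1],[-0.12,1,0,0,0,0,1],[-0.12,1,0,0,0,0,1],[-0.12,1,0,0,0,0,1],[-0.12,1,0,0,0,0,1],[-0.12,1,0,0,0,0,1],[-0.1,1,0,0,0,0,1],[-0.1,1,0,0,0,0,1]]';python3 -m pendant '[[-0.1,1,0,0,0,0,1],[-0.1,1,0,0,0,0,1],[-0.1,1,0,0,0,0,1],[-0.1,1,0,0,0,0,1],[-0.1,1,0,0,0,0,1],[-0.1,1,0,0,0,0,1],[-0.1,1,0,0,0,0,1],[-0.1,1,0,0,0,0,1],[-0.1,1,0,0,0,0,1],[-0.1,1,0,0,0,0,1],[-0.1,1,0,0,0,0,1],[0,1,0,0,0,0,1]]'; python3 -m pendant '[[0,1,0,0,0,0,1],[0,1,0,0,0,0,1],[0,1,0,0,0,0,1],[0,1,0,0,0,0,1],[0,1,0,0,0,0,1],[0,1,0,0,0,0,1],[0,1,0,0,0,0,1],[0,1,-1,0,0,0,1],[0,0.5,-1,0,0,0,1],[0,0,-1,0,0,0,1],[0,0,0,0,0,0,1]]'; python3 - <<'E'
from h import *
t=View('top'); crop(t.im,110,150,430,350,2.5,'k8.png')
E
```

```text
clock: 11.75
ee_pos: [0.4551, -0.0109, 0.2145]
orientation: [[-0.121, 0.993, 0.002], [0.993, 0.121, -0.001], [-0.001, 0.002, -1.0]]
contact_force: [-0.2, 0.5, -0.7]
width: 0.242
finger_force: 60.8
clock: 12.95
ee_pos: [0.4329, 0.2292, 0.2145]
orientation: [[-0.121, 0.993, 0.002], [0.993, 0.121, -0.0], [-0.001, 0.002, -1.0]]
contact_force: [-0.0, -0.1, -0.7]
width: 0.244
finger_force: 60.8
clock: 14.05
ee_pos: [0.4312, 0.3975, 0.1505]
orientation: [[-0.122, 0.993, -0.005], [0.993, 0.122, -0.004], [-0.004, -0.005, -1.0]]
contact_force: [-0.9, -0.7, -2.0]
width: 0.242
finger_force: 60.8
```

View pics/k8.png

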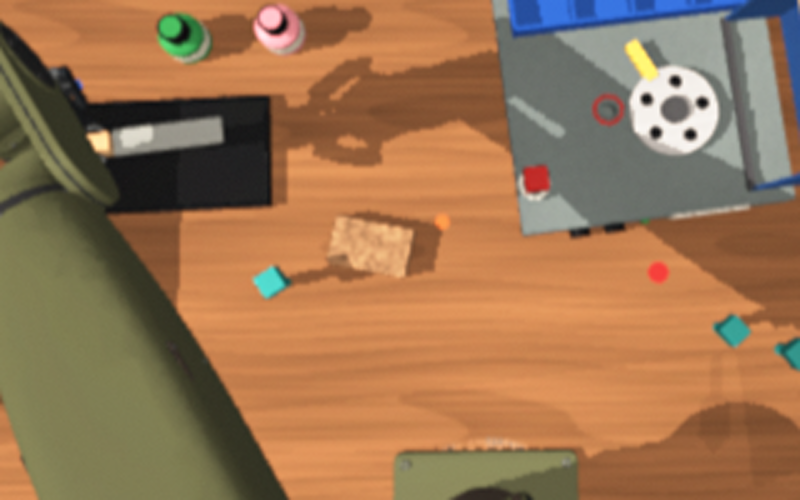

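The cover is open, showing the wheel at crop (675,109), its yellow arm at (641,60), the red ring at (608,109) and the pin head at (536,180). Setting the knife down and measuring these.

```bash
python3 -m pendant '[[0,0,-1,0,0,0,1],[0,0,-1,0,0,0,1],[0,0,-1,0,0,0,1],[0,0,-1,0,0,0,1],[0,0,-1,0,0,0,1],[0,0,-1,0,0,0,1],[0,0,-0.6,0,0,0,1],[0,0,-0.4,0,0,0,1],[0,0,0,0,0,0,1]]';python3 -m pendant '[[0,0,0,0,0,0,0],[0,0,0,0,0,0,-0.2],[0,0,0,0,0,0,-0.2],[0,0,0.3,0,0,0,-0.2],[0,0,1,0,0,0,-0.2],[0,0,1,0,0,0,-0.2],[0,0,1,0,0,0,-0.2],[0,0,1,0,0,0,-0.2],[0,0,1,0,0,0,-0.2],[0,0,1,0,0,0,-0.2],[0,-1,1,0,0,0,-0.2],[0,-1,1,0,0,0,-0.2]]'; python3 - <<'E'
from h import *
t=View('top'); yw=.1203; R=np.array([[np.cos(yw),-np.sin(yw)],[np.sin(yw),np.cos(yw)]])
W=np.array([.4779,-.2157])
def m(n,lo,hi,roi,z):
    for a,c,r,b in t.blobs(lo,hi,roi,8)[:2]: q=t.plane(c,z)[:2]; print(n,a,c,q,R.T@(q-W))
m("ring",(0,90,60),(8,255,255),(340,180,366,205),.05)
m("ring",(172,90,60),(180,255,255),(340,180,366,205),.05)
m("pin",(170,120,60),(180,255,255),(312,210,335,235),.114);m("pin",(0,120,60),(5,255,255),(312,210,335,235),.114)
m("arm",(20,120,100),(35,255,255),(350,160,380,190),.074)
m("wheel",(0,0,150),(180,60,255),(360,170,400,215),.07)
w=t.blobs((0,0,140),(180,60,255),(355,170,402,215),8)
if w:
  print(w[0][3], t.plane((w[0][3][0]+w[0][3][2]/2,w[0][3][1]+w[0][3][3]/2),.07))
print(robot.sense()['ee_pos'])
E
```

```text
clock: 15.0
ee_pos: [0.4332, 0.3981, 0.0139]
orientation: [[-0.121, 0.993, -0.001], [0.993, 0.121, -0.0], [-0.0, -0.001, -1.0]]
contact_force: [0.1, -0.6, -0.7]
width: 0.243
finger_force: 60.8
clock: 16.2
ee_pos: [0.4332, 0.358, 0.1817]
orientation: [[-0.122, 0.993, 0.001], [0.993, 0.122, 0.0], [0.0, 0.001, -1.0]]
contact_force: [0.7, -0.7, -0.2]
width: 0.596
finger_force: 0.0
ring 75 [352.7333 193.4133] [ 0.4823 -0.1409] [0.0134 0.0737]
pin 93 [324.3656 221.043 ] [ 0.398  -0.0572] [-0.0603  0.167 ]
arm 102 [365.902  173.4216] [ 0.5352 -0.1765] [0.0616 0.0321]
wheel 948 [381.7637 189.8049] [ 0.4892 -0.2206] [ 0.0106 -0.0062]
[362 170  40  42] [ 0.4858 -0.2212  0.07  ]
[0.4349 0.3567 0.1857]
```

The ring and arm agree with the computed layout within about 3 mm. Going to the pin, with the fingers closing along shaker x.

```bash
python3 -m pendant '[[-0.09,-1,0,0,0,0,-0.2],[-0.09,-1,0,0,0,0,-0.2],[-0.09,-1,0,0,0,0,-0.2],[-0.09,-1,0,0,0,0,-0.2],[-0.09,-1,0,0,0,0,-0.2],[-0.09,-1,0,0,0,0,-0.2],[-0.09,-1,0,0,0,0,-0.2],[-0.09,-1,0,0,0,0,-0.2],[-0.09,-1,0,0,0,0,-0.2],[-0.09,-1,0,0,0,0,-0.2],[-0.09,-1,0,0,0,0,-0.2],[-0.09,-1,0,0,0,0,-0.2]]'; python3 -m pendant '[[-0.09,-1,0,0,0,0,-0.2],[-0.09,-1,0,0,0,0,-0.2],[-0.09,-1,0,0,0,0,-0.2],[-0.09,-1,0,0,0,0,-0.2],[-0.09,-1,0,0,0,0,-0.2],[-0.09,-1,0,0,0,0,-0.2],[-0.09,-1,0,0,0,0,-0.2],[-0.09,-1,0,0,0,0,-0.2],[-0.09,-0.7,0,0,0,0,-0.2],[0,0,-1,0,0,0,-0.2],[0,0,-1,0,0,0,-0.2],[0,0,0,0,0,0,-0.2]]'
```

```text
clock: 17.45
ee_pos: [0.4116, 0.1176, 0.1805]
orientation: [[-0.121, 0.993, 0.001], [0.993, 0.121, 0.0], [0.0, 0.001, -1.0]]
contact_force: [-0.1, -0.6, -0.1]
width: 0.599
finger_force: 0.0
clock: 18.65
ee_pos: [0.3936, -0.0553, 0.1376]
orientation: [[-0.12, 0.993, -0.005], [0.993, 0.12, 0.002], [0.002, -0.005, -1.0]]
contact_force: [0.3, 1.0, -0.6]
width: 0.604
finger_force: 0.0
```

```bash
python3 -m pendant '[[0.2,-0.1,-1,0,0,0,-0.2],[0,0,-1,0,0,0,-0.2],[0,0,-0.5,0,0,0,-0.2],[0,0,-0.4,0,0,0,-0.2],[0,0,0,0,0,0,-0.2],[0,0,0,0,0,0,-0.2]]'
```

```text
clock: 19.25
ee_pos: [0.4001, -0.0579, 0.0829]
orientation: [[-0.121, 0.993, 0.001], [0.993, 0.121, -0.0], [-0.0, 0.001, -1.0]]
contact_force: [0.0, -0.1, -0.8]
width: 0.596
finger_force: 0.0
```

```bash
python3 -m pendant '[[-0.1,0,0,0,0,0,-0.2],[0,0,0,0,0,0,1],[0,0,0,0,0,0,1],[0,0,0,0,0,0,1],[0,0,0,0,0,0,1],[0,0,0,0,0,0,1],[0,0,0.5,0,0,0,1],[0,0,0.8,0,0,0,1],[0,0,1,0,0,0,1],[0,0,1,0,0,0,1],[0,0,0,0,0,0,1],[0,0,0,0,0,0,1]]'; python3 - <<'E'
from h import *
s=View('scene');t=View('top')
cv2.imwrite('pics/p1.png',cv2.resize(np.hstack([s.im[100:220,240:360],t.im[150:270,300:420]]),None,fx=3.3,fy=3.3))
p=robot.sense()['ee_pos']; print(p)
E
```

```text
clock: 20.45
ee_pos: [0.3972, -0.0578, 0.1478]
orientation: [[-0.121, 0.993, -0.0], [0.993, 0.121, -0.0], [0.0, -0.0, -1.0]]
contact_force: [-0.3, 0.0, -0.8]
width: 0.292
finger_force: 59.6
[ 0.3965 -0.0576  0.1466]
```

View pics/p1.png

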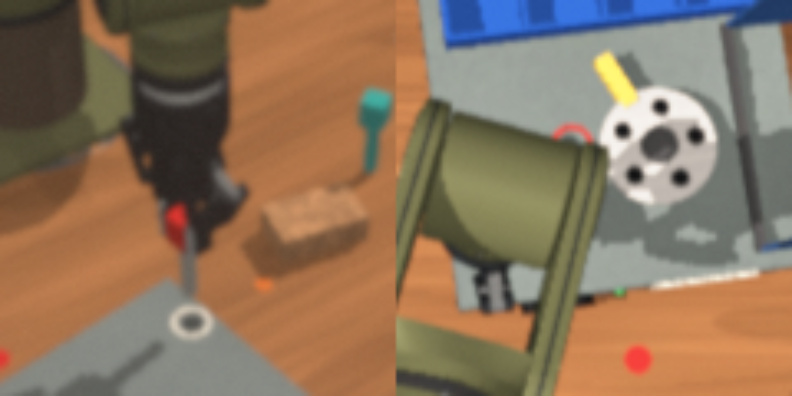

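The pin is held upright above the white ring. Moving it to the clockwise side of the arm.

```bash
python3 -m pendant '[[0.95,-0.9,0,0,0,0,1],[0.95,-0.9,0,0,0,0,1],[0.95,-0.9,0,0,0,0,1],[0.95,-0.9,0,0,0,0,1],[0.95,-0.9,0,0,0,0,1],[0.95,-0.9,0,0,0,0,1],[0.95,-0.9,0,0,0,0,1],[0.95,-0.9,0,0,0,0,1],[0,0,0,0,0,0,1],[0,0,-0.8,0,0,0,1],[0,0,-0.7,0,0,0,1],[0,0,0,0,0,0,1]]'; python3 -c "
from cell import robot
print(robot.sense()['ee_pos'],robot.sense()['contact_force'])"
```

```text
clock: 21.75
ee_pos: [0.5468, -0.2001, 0.114]
orientation: [[-0.121, 0.993, -0.006], [0.993, 0.121, 0.003], [0.004, -0.006, -1.0]]
contact_force: [-0.3, 0.7, -0.9]
width: 0.293
finger_force: 59.6
[ 0.54683358 -0.20014854  0.11404548] [-0.33372694  0.74622561 -0.86005867]
```

```bash
python3 -m pendant '[[0,0,0,0,0,0,1],[0,0,0,0,0,0,1]]'
```

```text
clock: 21.95
ee_pos: [0.5493, -0.2015, 0.1182]
orientation: [[-0.121, 0.993, 0.0], [0.993, 0.121, -0.0], [-0.0, 0.0, -1.0]]
contact_force: [0.3, -0.4, -0.3]
width: 0.295
finger_force: 59.6
```

```bash
python3 -m pendant '[[-0.13,0.45,0,0,0,0,1],[-0.13,0.45,0,0,0,0,1],[-0.29,0.45,0,0,0,0,1],[-0.29,0.45,0,0,0,0,1],[-0.41,0.35,0,0,0,0,1],[-0.41,0.35,0,0,0,0,1],[-0.5,0.21,0,0,0,0,1],[-0.5,0.21,0,0,0,0,1],[-0.35,0.05,0,0,0,0,1],[-0.35,0.05,0,0,0,0,1],[0,0,0,0,0,0,1],[0,0,0,0,0,0,1]]'; python3 - <<'E'
from h import *
s=View('scene');t=View('top')
cv2.imwrite('pics/p2.png',cv2.resize(np.hstack([s.im[120:260,210:350],t.im[130:270,300:440]]),None,fx=2.8,fy=2.8))
E
```

```text
clock: 23.15
ee_pos: [0.4822, -0.1411, 0.1181]
orientation: [[-0.12, 0.993, -0.0], [0.993, 0.12, 0.001], [0.001, 0.0, -1.0]]
contact_force: [2.6, 1.1, 0.0]
width: 0.295
finger_force: 59.8
```

View pics/p2.png

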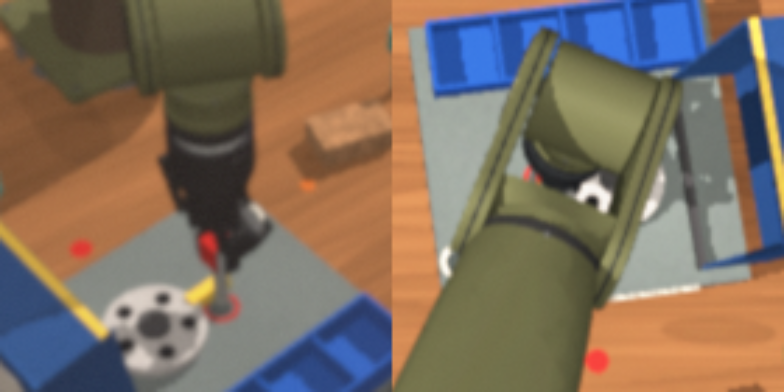

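The arm is pushed round (2.8 N on the pin) and the pin tip is at (222,308), over the red ring. Lowering.

```bash
python3 -m pendant '[[0,0,-0.3,0,0,0,1],[0,0,-0.3,0,0,0,1],[0,0,0,0,0,0,1]]'; python3 -m pendant '[[0,0,-0.3,0,0,0,1],[0,0,-0.3,0,0,0,1],[0,0,-0.3,0,0,0,1],[0,0,-0.25,0,0,0,1],[0,0,0,0,0,0,1],[0,0,0,0,0,0,1]]'
```

```text
clock: 23.55
ee_pos: [0.4816, -0.1413, 0.1046]
orientation: [[-0.121, 0.993, -0.002], [0.993, 0.121, 0.0], [0.001, -0.002, -1.0]]
contact_force: [3.7, 0.0, -1.5]
width: 0.295
finger_force: 59.6
clock: 24.15
ee_pos: [0.4821, -0.1414, 0.0829]
orientation: [[-0.121, 0.993, -0.001], [0.993, 0.121, 0.0], [0.0, -0.001, -1.0]]
contact_force: [3.1, 1.5, 0.7]
width: 0.293
finger_force: 59.8
```

```bash
python3 -m pendant '[[0,0,-0.1,0,0,0,1],[0,0,0,0,0,0,1],[0,0,0,0,0,0,0],[0,0,0,0,0,0,-0.2],[0,0,0,0,0,0,-0.2],[0,0,0.4,0,0,0,-0.2],[0,0,1,0,0,0,-0.2],[0,0,1,0,0,0,-0.2],[0,0,1,0,0,0,-0.2],[0,0,1,0,0,0,-0.2],[0,0,1,0,0,0,-0.2],[0,0,1,0,0,0,-0.2]]'; python3 -m pendant '[[-0.5,1,1,0,0,0,0.3],[-0.5,1,0.5,0,0,0,1],[-0.5,1,0,0,0,0,1],[-0.5,1,0,0,0,0,1],[0,1,0,0,0,0,1],[0,1,0,0,0,0,1],[0,1,0,0,0,0,1],[0,0,0,0,0,0,1],[0,0,0,0,0,0,1]]'; python3 - <<'E'
from h import *
t=View('top');s=View('scene')
for n,v,z in(("top",t,.114),("top",t,.099)):
    for a,c,r,b in v.blobs((172,110,50),(180,255,255),(335,175,375,210),8)[:2]+v.blobs((0,110,50),(6,255,255),(335,175,375,210),8)[:2]: print(n,z,a,c,v.plane(c,z)[:2])
for a,c,r,b in t.blobs((20,120,100),(35,255,255),(335,150,390,215),8)[:2]: 
    q=t.plane(c,.074)[:2]-[.4784,-.2128]; print("arm",a,q,np.hypot(*q),"wheel",np.arctan2(q[1],q[0])-.1203-.436)
for a,c,r,b in s.blobs((170,110,50),(180,255,255),(250,180,340,250),8)[:3]+s.blobs((0,150,50),(5,255,255),(250,180,340,250),8)[:3]: print("scene",a,c)
print(s.pix([.4823,-.1409,.099]),t.pix([.4823,-.1409,.114]))
E
```

```text
clock: 25.35
ee_pos: [0.482, -0.1414, 0.2102]
orientation: [[-0.121, 0.993, -0.0], [0.993, 0.121, -0.0], [-0.0, -0.0, -1.0]]
contact_force: [0.2, -0.3, -0.5]
width: 0.601
finger_force: 0.0
clock: 26.25
ee_pos: [0.4421, -0.0015, 0.2393]
orientation: [[-0.122, 0.993, -0.0], [0.993, 0.122, -0.001], [-0.001, -0.0, -1.0]]
contact_force: [-0.9, -1.0, -0.5]
width: 0.001
finger_force: 0.0
top 0.114 118 [353.8136 188.3051] [ 0.4862 -0.1374]
top 0.099 118 [353.8136 188.3051] [ 0.4887 -0.139 ]
arm 87 [-0.0075  0.0675] 0.06787106017106509 wheel 1.1248956111361172
scene 113 [289.3009 218.7168]
[287.8775 218.0184] [355.134  189.7263]
```

Wheel reads 1.12 (locked range) and the pin head sits where it should. Next I'll shut the cover with closed fingers from behind.

```bash
python3 -m pendant '[[0,0,1,0,0,0,1],[0.1,-0.5,1,0,0,0,1],[0.14,-1,1,0,0,0,1],[0.14,-1,0.2,0,0,0,1],[0.14,-1,0,0,0,0,1],[0.14,-1,0,0,0,0,1],[0.14,-1,0,0,0,0,1],[0.14,-1,0,0,0,0,1],[0.14,-1,0,0,0,0,1],[0.14,-1,0,0,0,0,1],[0.14,-1,0,0,0,0,1],[0.14,-1,0,0,0,0,1]]'; python3 -m pendant '[[0.14,-1,0,0,0,0,1],[0.14,-1,0,0,0,0,1],[0.14,-1,0,0,0,0,1],[0.14,-1,0,0,0,0,1],[0.14,-1,0,0,0,0,1],[0.14,-1,0,0,0,0,1],[0.14,-1,0,0,0,0,1],[0.14,-1,0,0,0,0,1],[0.14,-1,0,0,0,0,1],[0.14,-1,0,0,0,0,1],[0.14,-1,0,0,0,0,1],[0,0,0,0,0,0,1]]';  python3 -m pendant '[[0.14,-0.1,-1,0,0,0,1],[0,0,-1,0,0,0,1],[0,0,-1,0,0,0,1],[0,0,-1,0,0,0,1],[0,0,-1,0,0,0,1],[0,0,0,0,0,0,1],[0,0,0,0,0,0,1]]'
```

```text
clock: 27.55
ee_pos: [0.4719, -0.2133, 0.303]
orientation: [[-0.119, 0.993, -0.0], [0.993, 0.119, 0.0], [0.0, -0.0, -1.0]]
contact_force: [0.1, 0.2, 0.2]
width: 0.004
finger_force: 0.0
clock: 28.75
ee_pos: [0.5029, -0.434, 0.3023]
orientation: [[-0.119, 0.993, -0.001], [0.993, 0.119, 0.0], [0.0, -0.001, -1.0]]
contact_force: [0.0, -0.1, -0.3]
width: 0.005
finger_force: 0.0
clock: 29.45
ee_pos: [0.5059, -0.4332, 0.2031]
orientation: [[-0.121, 0.993, -0.0], [0.993, 0.121, 0.001], [0.001, -0.0, -1.0]]
contact_force: [0.7, 0.2, 0.5]
width: -0.0
finger_force: 0.0
```

```bash
python3 -m pendant '[[-0.1,0.85,0,0,0,0,1],[-0.1,0.85,0,0,0,0,1],[-0.1,0.85,0,0,0,0,1],[-0.07,0.6,0.275,0,0,0,1],[-0.07,0.6,0.275,0,0,0,1],[-0.07,0.6,0.275,0,0,0,1],[-0.07,0.6,0.275,0,0,0,1]]'; python3 -m pendant '[[-0.08,0.66,0.09,0,0,0,1],[-0.08,0.66,0.09,0,0,0,1],[-0.08,0.66,0.09,0,0,0,1],[-0.08,0.66,0.09,0,0,0,1],[-0.08,0.65,-0.11,0,0,0,1],[-0.08,0.65,-0.11,0,0,0,1],[-0.08,0.65,-0.11,0,0,0,1],[-0.08,0.65,-0.11,0,0,0,1]]'; python3 -m pendant '[[-0.07,0.6,-0.3,0,0,0,1],[-0.07,0.6,-0.3,0,0,0,1],[-0.07,0.6,-0.3,0,0,0,1],[-0.07,0.6,-0.3,0,0,0,1],[-0.06,0.47,-0.46,0,0,0,1],[-0.06,0.47,-0.46,0,0,0,1],[-0.06,0.47,-0.46,0,0,0,1],[-0.06,0.47,-0.46,0,0,0,1]]'
```

```text
clock: 30.15
ee_pos: [0.4945, -0.3331, 0.2264]
orientation: [[-0.121, 0.993, 0.002], [0.993, 0.121, -0.001], [-0.001, 0.002, -1.0]]
contact_force: [0.6, -2.0, -0.2]
width: -0.001
finger_force: 0.7
clock: 30.95
ee_pos: [0.4811, -0.2284, 0.2228]
orientation: [[-0.121, 0.993, -0.001], [0.993, 0.121, 0.001], [0.001, -0.001, -1.0]]
contact_force: [-0.0, -1.0, 0.2]
width: 0.001
finger_force: 0.4
clock: 31.75
ee_pos: [0.4708, -0.1433, 0.1616]
orientation: [[-0.121, 0.993, -0.001], [0.993, 0.121, 0.0], [0.0, -0.001, -1.0]]
contact_force: [0.0, 0.5, -0.8]
width: -0.001
finger_force: 0.2
```

```bash
python3 -m pendant '[[-0.03,0.24,-0.37,0,0,0,1],[-0.03,0.24,-0.37,0,0,0,1],[-0.03,0.24,-0.37,0,0,0,1],[-0.03,0.24,-0.35,0,0,0,1],[0,0,-0.05,0,0,0,1],[0,0,0,0,0,0,1]]'; python3 -m pendant '[[0,0,-0.1,0,0,0,1],[0,0,0,0,0,0,1]]'
```

```text
clock: 32.35
ee_pos: [0.4687, -0.1248, 0.1323]
orientation: [[-0.121, 0.993, -0.0], [0.993, 0.121, 0.0], [0.0, -0.0, -1.0]]
contact_force: [0.3, -0.3, -0.2]
width: 0.001
finger_force: 0.0
clock: 32.55
ee_pos: [0.469, -0.125, 0.1319]
orientation: [[-0.12, 0.993, 0.0], [0.993, 0.12, 0.0], [0.0, 0.0, -1.0]]
contact_force: [-3.5, 1.0, 6.5]
width: 0.004
finger_force: 3.5
```

```bash
python3 -m pendant '[[0,0,-0.15,0,0,0,1],[0,0,0,0,0,0,1],[0,0,0.5,0,0,0,1],[0,0,1,0,0,0,1],[0,0,1,0,0,0,1],[-0.5,1,1,0,0,0,0.2],[-0.5,1,1,0,0,0,-0.2],[-0.5,1,1,0,0,0,-0.2],[-0.5,1,0,0,0,0,-0.2],[0,1,0,0,0,0,-0.2],[0,1,0,0,0,0,-0.2],[0,0,0,0,0,0,-0.2]]'; python3 - <<'E'
from h import *
t=View('top');s=View('scene'); print(robot.sense()['ee_pos'])
for a,c,r,b in t.blobs((0,0,150),(180,60,255),(335,160,410,225))[:1]: print("label",a,c,"was 2120 371.8 191.5")
A=cv2.resize(t.im[90:250,110:430],None,fx=2.5,fy=2.5); B=cv2.resize(s.im[150:230,370:530],None,fx=2.5,fy=2.5); C=cv2.resize(s.im[170:290,200:370],None,fx=2.35,fy=1.67)[:200,:400]
cv2.imwrite('pics/b1.png',np.vstack([A,np.hstack([B,C[:,:400] if C.shape[1]>=400 else np.pad(C,((0,0),(0,400-C.shape[1]),(0,0)))])]))
E
```

```text
clock: 33.75
ee_pos: [0.4286, -0.0036, 0.2377]
orientation: [[-0.123, 0.992, 0.001], [0.992, 0.123, 0.0], [0.0, 0.001, -1.0]]
contact_force: [0.1, -0.0, 0.1]
width: 0.598
finger_force: 0.0
[ 0.4287 -0.005   0.2375]
label 2063 [371.5153 191.4174] was 2120 371.8 191.5
```

View pics/b1.png

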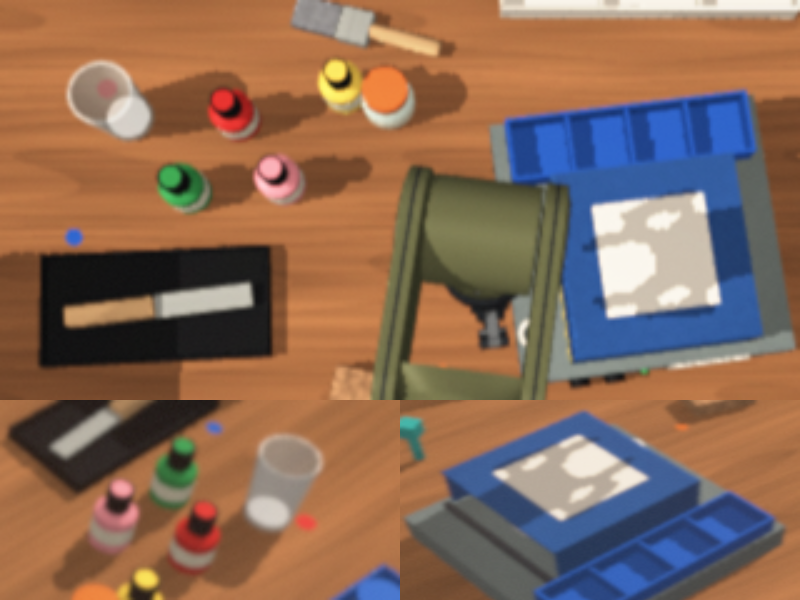

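The knife lies flat in the tray and the cover is shut. The yellow bottle has been knocked to (336,71), next to the jar. Cap tops (top-view crop): red (226,102), green (173,178), pink (269,167). In the scene crop they're green (184,447), pink (121,492), red (205,512) and yellow (146,580).

```bash
python3 - <<'E'
from h import *
t=View('top');s=View('scene')
for n,a,b in(("red",(226,102),(205,112)),("yel",(336,71),(146,180)),("grn",(173,178),(184,47)),("pink",(269,167),(121,92))):
    p=np.array(a)/2.5+[110,90]; q=np.array(b)/2.5+[370,150]
    print(n,t.plane(p,.085)[:2],s.plane(q,.085)[:2],*tri(t,p,s,q))
print("jar",t.plane((264.4,126),.065)[:2])
W=np.array([.4784,-.2128]);R=np.array([[.9928,-.12],[.12,.9928]])
print("rack",[(W+R@[.1405,.030+y]).round(4) for y in(-.102,-.034,.034,.102)])
b=[x for x in t.blobs((105,120,60),(125,255,255),(300,120,430,165))][:1]
rk=[t.plane((110+x/2.5,90+y/2.5),.084)[:2] for x,y in((506,120),(748,92),(757,153),(514,184))]; print("rack img",np.mean(rk,0),rk)
E
```

```text
red [0.6548 0.2854] [0.662  0.2889] [0.6584 0.2893 0.0804] 0.006609622918261577
yel [0.691  0.1639] [0.6956 0.1652] [0.6932 0.1658 0.0817] 0.003548616611467487
grn [0.5681 0.3406] [0.5745 0.3443] [0.5711 0.3445 0.0811] 0.00632531869345879
pink [0.5805 0.2358] [0.5859 0.2323] [0.5821 0.2372 0.0787] 0.00024622731896348335
jar [0.6753 0.1097]
rack [array([ 0.6265, -0.2674]), array([ 0.6184, -0.1999]), array([ 0.6102, -0.1324]), array([ 0.602 , -0.0649])]
rack img [ 0.615  -0.1681] [array([ 0.6346, -0.0268]), array([ 0.6676, -0.3013]), array([ 0.5966, -0.3089]), array([ 0.5612, -0.0353])]
```

Rack and bottles are consistent (cap tops triangulate at about 0.08 m). Starting with pink, into the farthest cell.

```bash
python3 -m pendant '[[0.64,1,-0.2,0,0,0,-0.2],[0.64,1,-0.2,0,0,0,-0.2],[0.64,1,-0.2,0,0,0,-0.2],[0.64,1,-0.2,0,0,0,-0.2],[0.64,1,-0.2,0,0,0,-0.2],[0.64,1,-0.2,0,0,0,-0.2],[0.64,1,-0.2,0,0,0,-0.2],[0.64,1,-0.2,0,0,0,-0.2],[0.64,1,-0.2,0,0,0,-0.2],[0.64,1,-0.2,0,0,0,-0.2],[0.64,1,-0.2,0,0,0,-0.2],[0.64,1,-0.2,0,0,0,-0.2]]'; python3 -m pendant '[[0,0.08,-1,0,0,0,-0.2],[0,0,-1,0,0,0,-0.2],[0,0,-1,0,0,0,-0.2],[0,0,-0.5,0,0,0,-0.2],[0,0,0,0,0,0,-0.2],[0,0,0,0,0,0,-0.2]]'
```

```text
clock: 35.15
ee_pos: [0.5833, 0.2349, 0.1889]
orientation: [[-0.119, 0.993, -0.0], [0.993, 0.119, -0.0], [-0.0, -0.0, -1.0]]
contact_force: [1.1, -0.6, 0.0]
width: 0.596
finger_force: 0.0
clock: 35.75
ee_pos: [0.5829, 0.2364, 0.1201]
orientation: [[-0.12, 0.993, 0.001], [0.993, 0.12, 0.0], [0.0, 0.001, -1.0]]
contact_force: [0.2, 0.5, -0.4]
width: 0.596
finger_force: 0.0
```

```bash
python3 -m pendant '[[0,0,-1,0,0,0,-0.2],[0,0,-1,0,0,0,-0.2],[0,0,-0.7,0,0,0,-0.2],[0,0,-0.5,0,0,0,-0.2],[0,0,0,0,0,0,-0.2],[0,0,0,0,0,0,1],[0,0,0,0,0,0,1],[0,0,0,0,0,0,1],[0,0,0,0,0,0,1],[0,0,0,0,0,0,1],[0,0,0.5,0,0,0,1],[0,0,1,0,0,0,1]]'; python3 -m pendant '[[0,0,1,0,0,0,1],[0,0,1,0,0,0,1],[0,0,1,0,0,0,1],[0.08,-0.5,1,0,0,0,1],[0.08,-1,0.5,0,0,0,1],[0.08,-1,0,0,0,0,1],[0.08,-1,0,0,0,0,1],[0.08,-1,0,0,0,0,1],[0.08,-1,0,0,0,0,1],[0.08,-1,0,0,0,0,1],[0.08,-1,0,0,0,0,1],[0.08,-1,0,0,0,0,1]]'
```

```text
clock: 36.95
ee_pos: [0.5803, 0.2361, 0.0835]
orientation: [[-0.121, 0.993, -0.005], [0.993, 0.121, -0.002], [-0.001, -0.005, -1.0]]
contact_force: [-0.7, 0.1, -0.4]
width: 0.335
finger_force: 59.2
clock: 38.15
ee_pos: [0.5962, 0.0659, 0.1754]
orientation: [[-0.121, 0.993, -0.001], [0.993, 0.121, -0.0], [0.0, -0.001, -1.0]]
contact_force: [-0.7, -0.9, -1.5]
width: 0.333
finger_force: 59.3
```

```bash
python3 -m pendant '[[0.1,-1,0,0,0,0,1],[0.1,-1,0,0,0,0,1],[0.1,-1,0,0,0,0,1],[0.1,-1,0,0,0,0,1],[0.1,-1,0,0,0,0,1],[0.1,-1,0,0,0,0,1],[0.1,-1,0,0,0,0,1],[0.1,-1,0,0,0,0,1],[0.1,-1,0,0,0,0,1],[0.1,-1,0,0,0,0,1],[0.1,-1,0,0,0,0,1],[0.1,-1,0,0,0,0,1]]'; python3 -m pendant '[[0.1,-1,0,0,0,0,1],[0.1,-1,0,0,0,0,1],[0.1,-1,0,0,0,0,1],[0.1,-1,0,0,0,0,1],[0.1,-0.7,0,0,0,0,1],[0,0,0,0,0,0,1],[0,0,0,0,0,0,1]]'
```

```text
clock: 39.35
ee_pos: [0.6207, -0.1745, 0.1755]
orientation: [[-0.121, 0.993, -0.0], [0.993, 0.121, 0.0], [0.0, -0.0, -1.0]]
contact_force: [-0.1, 0.8, -1.0]
width: 0.333
finger_force: 59.3
clock: 40.05
ee_pos: [0.6307, -0.2673, 0.1753]
orientation: [[-0.12, 0.993, -0.0], [0.993, 0.12, 0.001], [0.001, -0.0, -1.0]]
contact_force: [-0.0, 0.2, -0.5]
width: 0.329
finger_force: 59.3
```

```bash
python3 -m pendant '[[0,0,-1,0,0,0,1],[0,0,-1,0,0,0,1],[0,0,-0.6,0,0,0,1],[0,0,-0.5,0,0,0,1],[0,0,0,0,0,0,1]]'; python3 -m pendant '[[0,0,0,0,0,0,0.1],[0,0,0,0,0,0,0.1],[0,0,0,0,0,0,0.1],[0,0,0.4,0,0,0,0.1],[0,0,0.8,0,0,0,0.1],[0,0,1,0,0,0,0.1],[0,0,1,0,0,0,0.1],[0,1,0,0,0,0,-0.2],[0,1,0,0,0,0,-0.2],[0,1,0,0,0,0,-0.2],[0,1,0,0,0,0,-0.2],[0,1,0,0,0,0,-0.2]]'; python3 - <<'E'
from h import *
t=View('top');s=View('scene')
W=np.array([.4784,-.2128]);R=np.array([[.9928,-.12],[.12,.9928]])
for v,roi in((t,(300,110,430,165)),(s,(255,225,370,310))):
    for a,c,r,b in v.blobs((158,50,90),(178,255,255),roi,6)[:3]: print(a,c, R.T@(v.plane(c,.115)[:2]-W))
    print(v.pix([.6305,-.267,.14]),v.pix([.6305,-.267,.085]))
E
```

```text
clock: 40.55
ee_pos: [0.6301, -0.2664, 0.1121]
orientation: [[-0.121, 0.993, -0.002], [0.993, 0.121, 0.001], [0.001, -0.002, -1.0]]
contact_force: [-0.1, -0.2, -1.6]
width: 0.332
finger_force: 59.3
clock: 41.75
ee_pos: [0.6301, -0.1646, 0.1763]
orientation: [[-0.122, 0.993, -0.002], [0.993, 0.122, 0.001], [0.001, -0.002, -1.0]]
contact_force: [0.0, 0.3, 0.8]
width: 0.597
finger_force: 0.0
59 [404.6949 140.4915] [ 0.1314 -0.0835]
[401.8212 133.7237] [397.6745 139.3935]
281 [276.0498 279.0854] [ 0.1461 -0.0745]
10 [276.2 298.2] [ 0.1855 -0.1055]
[275.8562 272.135 ] [277.1129 284.8236]
```

Pink stands in its cell (scene blob at (276,279), as predicted). Now yellow.

```bash
python3 -m pendant '[[0.19,1,0,0,0,0,-0.2],[0.19,1,0,0,0,0,-0.2],[0.19,1,0,0,0,0,-0.2],[0.19,1,0,0,0,0,-0.2],[0.19,1,0,0,0,0,-0.2],[0.19,1,0,0,0,0,-0.2],[0.19,1,0,0,0,0,-0.2],[0.19,1,0,0,0,0,-0.2],[0.19,1,0,0,0,0,-0.2],[0.19,1,0,0,0,0,-0.2],[0.19,1,0,0,0,0,-0.2],[0.19,1,0,0,0,0,-0.2]]'; python3 -m pendant '[[0.19,1,0,0,0,0,-0.2],[0.19,1,0,0,0,0,-0.2],[0.19,1,0,0,0,0,-0.2],[0.19,1,0,0,0,0,-0.2],[0.1,0.5,0,0,0,0,-0.2],[0,0,-1,0,0,0,-0.2],[0,0,-1,0,0,0,-0.2],[0,0,-1,0,0,0,-0.2],[0,0,0,0,0,0,-0.2],[0,0,0,0,0,0,-0.2]]'
```

```text
clock: 43.05
ee_pos: [0.6764, 0.0739, 0.1773]
orientation: [[-0.12, 0.993, -0.0], [0.993, 0.12, -0.0], [-0.0, -0.0, -1.0]]
contact_force: [0.4, -0.3, 0.5]
width: 0.6
finger_force: 0.0
clock: 44.05
ee_pos: [0.6934, 0.1628, 0.1173]
orientation: [[-0.121, 0.993, -0.001], [0.993, 0.121, -0.0], [-0.0, -0.001, -1.0]]
contact_force: [-0.2, -1.2, 1.0]
width: 0.595
finger_force: 0.0
```

```bash
python3 -m pendant '[[0,0.1,-1,0,0,0,-0.2],[0,0,-1,0,0,0,-0.2],[0,0,-0.6,0,0,0,-0.2],[0,0,-0.45,0,0,0,-0.2],[0,0,0,0,0,0,-0.2],[0,0,0,0,0,0,1],[0,0,0,0,0,0,1],[0,0,0,0,0,0,1],[0,0,0,0,0,0,1],[0,0,0,0,0,0,1],[0,0,0.5,0,0,0,1],[0,0,1,0,0,0,1]]'; python3 -m pendant '[[0,0,1,0,0,0,1],[0,0,1,0,0,0,1],[0,0,1,0,0,0,1],[0,0,1,0,0,0,1],[-0.2,-1,0.5,0,0,0,1],[-0.2,-1,0,0,0,0,1],[-0.2,-1,0,0,0,0,1],[-0.2,-1,0,0,0,0,1],[-0.2,-1,0,0,0,0,1],[-0.2,-1,0,0,0,0,1],[-0.2,-1,0,0,0,0,1],[-0.2,-1,0,0,0,0,1]]'; python3 -m pendant '[[-0.2,-1,0,0,0,0,1],[-0.2,-1,0,0,0,0,1],[-0.2,-1,0,0,0,0,1],[-0.2,-1,0,0,0,0,1],[-0.2,-1,0,0,0,0,1],[-0.2,-1,0,0,0,0,1],[-0.2,-1,0,0,0,0,1],[-0.2,-1,0,0,0,0,1],[-0.2,-1,0,0,0,0,1],[-0.15,-1,0,0,0,0,1],[0,-0.2,0,0,0,0,1],[0,0,0,0,0,0,1]]'
```

```text
clock: 45.25
ee_pos: [0.6911, 0.1646, 0.0837]
orientation: [[-0.121, 0.993, -0.006], [0.993, 0.121, -0.001], [0.0, -0.006, -1.0]]
contact_force: [0.5, 0.5, -1.1]
width: 0.332
finger_force: 59.3
clock: 46.45
ee_pos: [0.6609, 0.0028, 0.1761]
orientation: [[-0.12, 0.993, -0.001], [0.993, 0.12, 0.0], [0.0, -0.001, -1.0]]
contact_force: [0.2, 0.0, -0.9]
width: 0.33
finger_force: 59.4
clock: 47.65
ee_pos: [0.622, -0.2002, 0.1763]
orientation: [[-0.119, 0.993, -0.0], [0.993, 0.119, 0.001], [0.001, -0.0, -1.0]]
contact_force: [0.1, 0.4, -1.3]
width: 0.333
finger_force: 59.4
```

```bash
python3 -m pendant '[[0,0,-1,0,0,0,1],[0,0,-1,0,0,0,1],[0,0,-0.6,0,0,0,1],[0,0,-0.55,0,0,0,1],[0,0,0,0,0,0,1]]'; python3 -m pendant '[[0,0,0,0,0,0,0.1],[0,0,0,0,0,0,0.1],[0,0,0,0,0,0,0.1],[0,0,0.4,0,0,0,0.1],[0,0,0.8,0,0,0,0.1],[0,0,1,0,0,0,0.1],[0,0,1,0,0,0,0.1],[0.07,1,0,0,0,0,-0.2],[0.07,1,0,0,0,0,-0.2],[0.07,1,0,0,0,0,-0.2],[0.07,1,0,0,0,0,-0.2],[0.07,1,0,0,0,0,-0.2]]'; python3 -m pendant '[[0.07,1,0,0,0,0,-0.2],[0.07,1,0,0,0,0,-0.2],[0.07,1,0,0,0,0,-0.2],[0.07,1,0,0,0,0,-0.2],[0.07,1,0,0,0,0,-0.2],[0.07,1,0,0,0,0,-0.2],[0.07,1,0,0,0,0,-0.2],[0.07,1,0,0,0,0,-0.2],[0.07,1,0,0,0,0,-0.2],[0.07,1,0,0,0,0,-0.2],[0.07,1,0,0,0,0,-0.2],[0.07,1,0,0,0,0,-0.2]]';  python3 - <<'E'
from h import *
t=View('top');s=View('scene')
for n,p,h,rt,rs in(("red",(.6575,.288),(0,8),(190,115,225,150),(435,185,470,220)),("grn",(.571,.343),(45,85),(168,150,198,180),(428,155,460,195))):
    for v,r in((t,rt),(s,rs)):
        print(n,[(a,c) for a,c,_,_ in v.blobs((h[0],90,60),(h[1],255,255),r)[:2]],v.pix([*p,.085]),v.pix([*p,.03]))
for a,c,_,_ in s.blobs((20,110,110),(35,255,255),(250,215,370,310))[:2]: print("yel",a,c,s.pix([.622,-.2,.14]),s.pix([.622,-.2,.085]))
E
```

```text
clock: 48.15
ee_pos: [0.622, -0.1986, 0.1122]
orientation: [[-0.121, 0.993, -0.002], [0.993, 0.121, 0.001], [0.001, -0.002, -1.0]]
contact_force: [1.0, 0.0, -1.5]
width: 0.335
finger_force: 61.3
clock: 49.35
ee_pos: [0.6286, -0.0965, 0.1761]
orientation: [[-0.122, 0.993, -0.002], [0.993, 0.122, 0.001], [0.001, -0.002, -1.0]]
contact_force: [-0.1, 0.1, -0.6]
width: 0.599
finger_force: 0.0
clock: 50.55
ee_pos: [0.6449, 0.1432, 0.1761]
orientation: [[-0.122, 0.993, -0.003], [0.993, 0.122, -0.0], [0.0, -0.002, -1.0]]
contact_force: [0.1, 0.3, 0.5]
width: 0.6
finger_force: 0.0
red [(np.int32(71), array([195.7324, 134.6479]))] [199.4783 129.8656] [204.0924 135.5139]
red [(np.int32(267), array([449.0787, 201.824 ])), (np.int32(57), array([443.5789, 216.3333]))] [450.6125 193.9488] [446.3153 206.7444]
grn [(np.int32(211), array([181.4076, 163.5166]))] [178.3782 160.1853] [183.9526 164.5893]
grn [(np.int32(31), array([443.3871, 167.6452])), (np.int32(28), array([445.6071, 179.8929]))] [442.4155 168.2875] [438.5624 181.2143]
yel 190 [298.9632 268.2263] [298.2336 255.8298] [298.6473 268.7668]
yel 75 [298.7867 255.1333] [298.2336 255.8298] [298.6473 268.7668]
```

Yellow is in, and red and green haven't moved. Now red.

```bash
python3 -m pendant '[[0.09,1,0,0,0,0,-0.2],[0.09,1,0,0,0,0,-0.2],[0.09,1,0,0,0,0,-0.2],[0.09,1,0,0,0,0,-0.2],[0.09,1,0,0,0,0,-0.2],[0.09,1,0,0,0,0,-0.2],[0.09,1,0,0,0,0,-0.2],[0,0.2,-1,0,0,0,-0.2],[0,0,-1,0,0,0,-0.2],[0,0,-1,0,0,0,-0.2],[0,0,0,0,0,0,-0.2],[0,0,0,0,0,0,-0.2]]'; python3 -m pendant '[[0,0,-1,0,0,0,-0.2],[0,0,-1,0,0,0,-0.2],[0,0,-0.6,0,0,0,-0.2],[0,0,-0.4,0,0,0,-0.2],[0,0,0,0,0,0,-0.2],[0,0,0,0,0,0,1],[0,0,0,0,0,0,1],[0,0,0,0,0,0,1],[0,0,0,0,0,0,1],[0,0,0,0,0,0,1],[0,0,0.5,0,0,0,1],[0,0,1,0,0,0,1]]'
```

```text
clock: 51.85
ee_pos: [0.6588, 0.2853, 0.1173]
orientation: [[-0.121, 0.993, -0.001], [0.993, 0.121, -0.0], [-0.0, -0.001, -1.0]]
contact_force: [-0.1, -0.5, 0.4]
width: 0.603
finger_force: 0.0
clock: 53.05
ee_pos: [0.6564, 0.2839, 0.0846]
orientation: [[-0.121, 0.993, -0.007], [0.993, 0.121, -0.002], [-0.001, -0.007, -1.0]]
contact_force: [-0.6, -1.1, -2.1]
width: 0.331
finger_force: 59.3
```

```bash
python3 -m pendant '[[0,0,1,0,0,0,1],[0,0,1,0,0,0,1],[0,0,1,0,0,0,1],[0,0,1,0,0,0,1],[-0.1,-1,0.5,0,0,0,1],[-0.1,-1,0,0,0,0,1],[-0.1,-1,0,0,0,0,1],[-0.1,-1,0,0,0,0,1],[-0.1,-1,0,0,0,0,1],[-0.1,-1,0,0,0,0,1],[-0.1,-1,0,0,0,0,1],[-0.1,-1,0,0,0,0,1]]'; python3 -m pendant '[[-0.1,-1,0,0,0,0,1],[-0.1,-1,0,0,0,0,1],[-0.1,-1,0,0,0,0,1],[-0.1,-1,0,0,0,0,1],[-0.1,-1,0,0,0,0,1],[-0.1,-1,0,0,0,0,1],[-0.1,-1,0,0,0,0,1],[-0.1,-1,0,0,0,0,1],[-0.1,-1,0,0,0,0,1],[-0.1,-1,0,0,0,0,1],[-0.1,-1,0,0,0,0,1],[-0.1,-1,0,0,0,0,1]]'; python3 -m pendant '[[-0.2,-1,0,0,0,0,1],[0,0,0,0,0,0,1],[0,0,0,0,0,0,1]]'
```

```text
clock: 54.25
ee_pos: [0.6426, 0.1229, 0.1774]
orientation: [[-0.12, 0.993, -0.0], [0.993, 0.12, -0.0], [0.0, -0.0, -1.0]]
contact_force: [0.0, -0.3, -1.6]
width: 0.331
finger_force: 59.4
clock: 55.45
ee_pos: [0.6185, -0.1168, 0.1776]
orientation: [[-0.121, 0.993, 0.0], [0.993, 0.121, -0.0], [-0.0, 0.0, -1.0]]
contact_force: [0.3, -0.4, -1.7]
width: 0.327
finger_force: 59.4
clock: 55.75
ee_pos: [0.6146, -0.1359, 0.1776]
orientation: [[-0.119, 0.993, 0.0], [0.993, 0.119, 0.0], [0.0, 0.0, -1.0]]
contact_force: [-0.1, -0.1, -1.6]
width: 0.331
finger_force: 59.4
```

```bash
python3 -m pendant '[[0,0.05,-1,0,0,0,1],[0,0,-1,0,0,0,1],[0,0,-0.6,0,0,0,1],[0,0,-0.55,0,0,0,1],[0,0,0,0,0,0,1]]'; python3 -m pendant '[[0,0,0,0,0,0,0.1],[0,0,0,0,0,0,0.1],[0,0,0,0,0,0,0.1],[0,0,0.4,0,0,0,0.1],[0,0,0.8,0,0,0,0.1],[0,0,1,0,0,0,0.1],[0,0,1,0,0,0,0.1],[-0.09,1,0,0,0,0,-0.2],[-0.09,1,0,0,0,0,-0.2],[-0.09,1,0,0,0,0,-0.2],[-0.09,1,0,0,0,0,-0.2],[-0.09,1,0,0,0,0,-0.2]]'; python3 -m pendant '[[-0.09,1,0,0,0,0,-0.2],[-0.09,1,0,0,0,0,-0.2],[-0.09,1,0,0,0,0,-0.2],[-0.09,1,0,0,0,0,-0.2],[-0.09,1,0,0,0,0,-0.2],[-0.09,1,0,0,0,0,-0.2],[-0.09,1,0,0,0,0,-0.2],[-0.09,1,0,0,0,0,-0.2],[-0.09,1,0,0,0,0,-0.2],[-0.09,1,0,0,0,0,-0.2],[-0.09,1,0,0,0,0,-0.2],[-0.09,1,0,0,0,0,-0.2]]'; python3 -m pendant '[[-0.09,1,0,0,0,0,-0.2],[-0.09,1,0,0,0,0,-0.2],[-0.09,1,0,0,0,0,-0.2],[-0.09,1,0,0,0,0,-0.2],[-0.09,1,0,0,0,0,-0.2],[-0.09,1,0,0,0,0,-0.2],[-0.09,0.9,0,0,0,0,-0.2],[0,0,-1,0,0,0,-0.2],[0,0,-1,0,0,0,-0.2],[0,0,-1,0,0,0,-0.2],[0,0,0,0,0,0,-0.2],[0,0,0,0,0,0,-0.2]]'
```

```text
clock: 56.25
ee_pos: [0.6149, -0.1338, 0.1138]
orientation: [[-0.121, 0.993, -0.001], [0.993, 0.121, 0.0], [0.0, -0.0, -1.0]]
contact_force: [-0.1, 0.5, -0.6]
width: 0.336
finger_force: 60.7
clock: 57.45
ee_pos: [0.6053, -0.0323, 0.1786]
orientation: [[-0.121, 0.993, -0.0], [0.993, 0.121, 0.0], [0.0, -0.0, -1.0]]
contact_force: [0.4, -1.4, -0.7]
width: 0.598
finger_force: 0.0
clock: 58.65
ee_pos: [0.5833, 0.2075, 0.1786]
orientation: [[-0.121, 0.993, -0.0], [0.993, 0.121, 0.0], [0.0, -0.0, -1.0]]
contact_force: [0.2, -0.4, 0.1]
width: 0.6
finger_force: 0.0
clock: 59.85
ee_pos: [0.5715, 0.3441, 0.1184]
orientation: [[-0.121, 0.993, -0.001], [0.993, 0.121, -0.0], [-0.0, -0.001, -1.0]]
contact_force: [-0.2, 0.6, 1.0]
width: 0.597
finger_force: 0.0
```

```bash
python3 -m pendant '[[0,0,-1,0,0,0,-0.2],[0,0,-1,0,0,0,-0.2],[0,0,-0.6,0,0,0,-0.2],[0,0,-0.45,0,0,0,-0.2],[0,0,0,0,0,0,-0.2],[0,0,0,0,0,0,1],[0,0,0,0,0,0,1],[0,0,0,0,0,0,1],[0,0,0,0,0,0,1],[0,0,0,0,0,0,1],[0,0,0.5,0,0,0,1],[0,0,1,0,0,0,1]]'; python3 -m pendant '[[0,0,1,0,0,0,1],[0,0,1,0,0,0,1],[0,0,1,0,0,0,1],[0,0,1,0,0,0,1],[0.08,-1,0.5,0,0,0,1],[0.08,-1,0,0,0,0,1],[0.08,-1,0,0,0,0,1],[0.08,-1,0,0,0,0,1],[0.08,-1,0,0,0,0,1],[0.08,-1,0,0,0,0,1],[0.08,-1,0,0,0,0,1],[0.08,-1,0,0,0,0,1]]'; python3 -m pendant '[[0.08,-1,0,0,0,0,1],[0.08,-1,0,0,0,0,1],[0.08,-1,0,0,0,0,1],[0.08,-1,0,0,0,0,1],[0.08,-1,0,0,0,0,1],[0.08,-1,0,0,0,0,1],[0.08,-1,0,0,0,0,1],[0.08,-1,0,0,0,0,1],[0.08,-1,0,0,0,0,1],[0.08,-1,0,0,0,0,1],[0.1,-1,0,0,0,0,1],[0.1,-1,0,0,0,0,1]]'; python3 -m pendant '[[0.1,-0.4,0,0,0,0,1],[0,0,0,0,0,0,1],[0,0,0,0,0,0,1]]'
```

```text
clock: 61.05
ee_pos: [0.5694, 0.3426, 0.0848]
orientation: [[-0.121, 0.993, -0.006], [0.993, 0.121, -0.003], [-0.002, -0.006, -1.0]]
contact_force: [-0.6, 0.4, -2.3]
width: 0.332
finger_force: 59.3
clock: 62.25
ee_pos: [0.5833, 0.181, 0.1753]
orientation: [[-0.119, 0.993, -0.004], [0.993, 0.119, -0.001], [-0.001, -0.004, -1.0]]
contact_force: [0.3, 0.1, -2.9]
width: 0.332
finger_force: 59.4
clock: 63.45
ee_pos: [0.6026, -0.0584, 0.1753]
orientation: [[-0.119, 0.993, -0.004], [0.993, 0.119, 0.0], [0.001, -0.004, -1.0]]
contact_force: [-0.2, 0.2, -1.7]
width: 0.328
finger_force: 59.4
clock: 63.75
ee_pos: [0.6058, -0.0642, 0.1767]
orientation: [[-0.12, 0.993, -0.001], [0.993, 0.12, 0.001], [0.001, -0.001, -1.0]]
contact_force: [0.7, -0.7, -1.1]
width: 0.329
finger_force: 59.4
```

Over the last cell. Lowering, releasing, backing off, then a final look.

```bash
python3 -m pendant '[[0,0,-1,0,0,0,1],[0,0,-1,0,0,0,1],[0,0,-0.6,0,0,0,1],[0,0,-0.6,0,0,0,1],[0,0,0,0,0,0,1]]'; python3 -m pendant '[[0,0,0,0,0,0,0.1],[0,0,0,0,0,0,0.1],[0,0,0,0,0,0,0.1],[0,0,0.4,0,0,0,0.1],[0,0,0.8,0,0,0,0.1],[0,0,1,0,0,0,0.1],[0,0,1,0,0,0,0.1],[0,1,1,0,0,0,-0.2],[0,1,1,0,0,0,-0.2],[0,1,0,0,0,0,-0.2],[0,1,0,0,0,0,-0.2],[0,1,0,0,0,0,-0.2]]'; python3 -m pendant '[[-0.5,1,0,0,0,0,-0.2],[-1,1,0,0,0,0,-0.2],[-1,1,0,0,0,0,-0.2],[-1,1,0,0,0,0,-0.2],[-1,1,0,0,0,0,-0.2],[0,0,0,0,0,0,-0.2],[0,0,0,0,0,0,-0.2]]'; python3 - <<'E'
from h import *
t=View('top');s=View('scene')
A=cv2.resize(t.im[100:260,110:430],None,fx=2.5,fy=2.5); B=s.im[150:310,200:520]
cv2.imwrite('pics/end.png',np.vstack([A,np.hstack([B,np.zeros((160,480,3),np.uint8)])])[:560])
E
```

```text
clock: 64.25
ee_pos: [0.6062, -0.0637, 0.1126]
orientation: [[-0.121, 0.993, -0.001], [0.993, 0.121, 0.0], [0.0, -0.001, -1.0]]
contact_force: [0.4, 0.1, -1.9]
width: 0.331
finger_force: 62.1
clock: 65.45
ee_pos: [0.6071, 0.0365, 0.22]
orientation: [[-0.121, 0.993, 0.003], [0.993, 0.121, -0.0], [-0.0, 0.003, -1.0]]
contact_force: [-0.3, -0.2, -0.2]
width: 0.6
finger_force: 0.0
clock: 66.15
ee_pos: [0.5169, 0.136, 0.2192]
orientation: [[-0.122, 0.993, 0.003], [0.993, 0.122, 0.0], [-0.0, 0.003, -1.0]]
contact_force: [0.6, 0.0, -0.4]
width: 0.595
finger_force: 0.0
```

View pics/end.png

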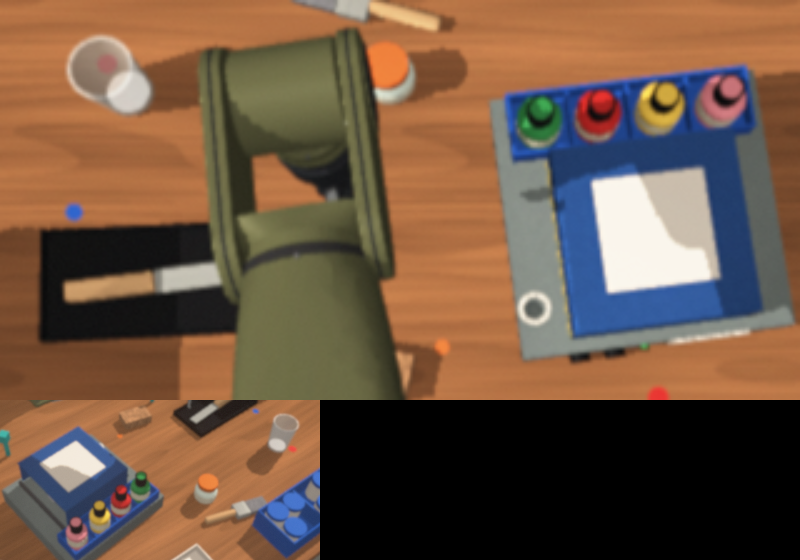

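The final look shows all four bottles upright in the rack at (540–722, 100–115), the cover shut and the knife flat in the tray. Cup and jar haven't moved, and the gripper is clear.

```bash
python3 -c "
from cell import robot
print(robot.job_done())"
```

```text
the job is handed in; nothing more can be done
None
```

The job is handed in: I levered the cover fully open with the blade, locked the wheel behind the pin (about 1.12 rad) and shut the cover over it. All four bottles stand in the rack and the knife lies flat in the tray, at about 66 s on the robot's clock; the hand-in call gave no verdict.

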